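# Fill the sweet bowl from the spout carton

## Task

Fold the chocolate carton's pour spout fully out while the carton stands on the marble board, then tip the carton over the blue bowl so that all six wrapped chocolates end up in the bowl. Stand the carton upright on the marble board again, and leave the bowl and everything else on the counter where they are.

Things in the scene. Friction and masses are not known exactly. Their poses are not given: they have to be found in the camera images.
- carton: Burgundy carton, 110 (x) x 64 (y) x 185 (z) mm, 3 mm walls, about 0.18 kg, may be gripped firmly; origin: centre of its underside. It stands on the board, its narrow -x end towards the robot give or take 35 degrees. That end has the spout's mouth, 58 mm wide, z 125 to 182 mm. The chocolates lie loose inside and roll out only when it is tipped towards -x 110 to 125 degrees from upright
- spout_flap (a joint): Angle of the swing-out spout with side cheeks (rad): 0 folded in, flush with the carton's end; 0.95 fully out at its stop. Hinged at the lower edge of the mouth; light friction (0.02 N m) holds it where it is left. Starts at 0 to 0.1
- spout_tab (a point): On the orange pull tab, an upright plate on the spout's upper edge, 36 mm wide (carton y), 9 mm thick (carton x); folded in, it stands 27 mm above the carton's top (tip at carton z 212 mm, inner face at carton x -52 mm, free space behind it). This point: mid-thickness, 77 mm above the hinge, 10 mm below the tip; it swings down and out (carton -x), some 60 mm out at the stop
- spout_hinge (a point): Middle of the spout's hinge line, at carton (-53.5, 0, 125) mm; the hinge runs along the carton's y axis
- board: Flat white marble board lying fixed on the counter, 200 (x) x 300 (y) x 12 mm; origin at the centre of its underside, so its top is at z = 12 mm. The carton and the little wooden box stand on its two halves
- bowl: Blue ceramic bowl, loose, 0.65 kg: 170 mm across the rim, 60 mm high, wall 4 mm; origin at the centre of its underside
- choc0: Foil-wrapped chocolate ball, 25 mm across, 13 g; origin at its centre
- choc1: Foil-wrapped chocolate ball, 25 mm across, 13 g; origin at its centre
- choc2: Foil-wrapped chocolate ball, 25 mm across, 13 g; origin at its centre
- choc3: Foil-wrapped chocolate ball, 25 mm across, 13 g; origin at its centre
- choc4: Foil-wrapped chocolate ball, 25 mm across, 13 g; origin at its centre
- choc5: Foil-wrapped chocolate ball, 25 mm across, 13 g; origin at its centre
- box: Closed wooden box 102 x 77 x 59 mm on the marble board, to be left alone; origin at the centre of its underside
- tumbler_a: Glass tumbler, 76 mm across and 90 mm high, at the left side, to be left alone; origin at the centre of its underside
- tumbler_b: Like the other tumbler, standing beyond the bowl, to be left alone
- shaker: Steel cocktail shaker, 84 mm across and 205 mm high, at the right side, to be left alone; origin at the centre of its underside
- jar: Green lidded jar, 70 mm across and 90 mm high, at the far edge, to be left alone; origin at the centre of its underside

How it is judged:
By the outcome, as a careful person would: the job done as asked, in the order asked, and still so for the second after the job is handed in, with the robot touching nothing.
It also fails if it takes over 67 s, if anything falls off the work surface, if the arm or the gripper's body presses on something with over 40 N, if the wrist force passes 120 N, or if a joint passes its speed limit or range.

## Robot

A 6-joint arm with a two-finger parallel gripper is mounted at the origin on the work surface. World frame = base frame: x ahead of the robot, y to its left, z up, the work surface at z = 0. Lengths are in m, angles in rad, forces in N, time in s.
With the tool pointing down it reaches from about 0.325 to 0.85 m from the base axis. Payload 15.5 kg.
Tool frame: the origin (TCP) lies on the centre line of the jaws, within the pads' length; the fingertips stand 17 mm ahead of it and the grasp point (between the pads) lies 2 mm behind it (ctrl.tip_reach is the distance from the TCP to the fingertips, in m); z points along the fingers, y is the line along which they close (so a half turn about z gives the same grasp; the last joint's range is limited). The gripper opens to 91 mm and grips with 3 to 60 N. Pads are 32 mm wide; open, the fingers measure 118 mm over their backs; the gripper's body (76 mm by 178 mm) begins 60 mm behind the grasp point.
Start: joints at [-1.355, 0.494, 1.345, -0, 1.302, -0.096], TCP at [0.192, -0.595, 0.231] pointing down, gripper open.
Joint ranges: [-2.91, 2.91], [-0.82, 2.16], [0.22, 2.67], [-1.22, 4.37], [0.12, 2.79], [-3.08, 3.08]. Speed limits (rad/s): [1.89, 1.89, 2.57, 3.01, 3.01, 3.01].

## Interface

Orientations are given as a rotation vector (axis times angle).
In Python, from cell import readout, camera, workorder, ctrl gives the robot as it stands.
- The arm moves only by the tool servo_tool, never from a script. Its arguments are lists of equal length, an entry for each row: "offset": the shift along the tool's x, y, z in cm, a list of three; "yaw": the turn about the tool's z in rad; "fingers": the gripper command: -1 is shut, 1 is fully open, values between are in proportion. In form: {"offset": [[x, y, z], ...], "yaw": [yaw, ...], "fingers": [fingers, ...]}. A call has 1 to 12 rows; each row shifts and turns the commanded pose from where the row before left it, along the tool's axes as they then stand; what a row does not reach is not made up. A row lasts 1/12 s, in which the tool goes at most 41.7 mm and 7.16 degrees, less where a joint would pass 70% of its speed; a pose out of reach is approached as far as the arm can. A call with a gripper value outside its range is refused whole. The fingers move at their own pace and stop on an object; the grip force is fixed at half the most. Time passes only in rows, so rows that do not move let the fingers close. It gives the time, the measured TCP pose, the force, the opening and the grip force at its end, in the units of the state.
- readout.observe(): the state, without advancing time (a new reading comes with each control period).
- camera(name): name is "scene" or "side" or "wrist"; returns a dict with "image" (384x512x3 uint8, blue, green, red), "mtx" (3x3 intrinsics, pixels), "k1" (the pictures are not rectified: a ray, as slopes to the right and down, at radius r is drawn at 1 + k1 r^2 times it, then the intrinsics apply), "eye" and "orientation" of the camera in the world. Camera axes: x right, y down, z forward; pixel columns grow to the right and rows downward; lengths in m; the calibration is good to about 2 mm. A picture is of the moment at which its call begins. There is no depth.
- workorder.close_job(): hands the job in; it is judged then, once.
The state is a dict: "time_s": time; "joint_pos": joint angles; "joint_vel": joint speeds; "effort": joint torques, N m; "tcp_pos": TCP position; "orientation": TCP orientation; "contact_force": force on the tool from outside, world axes, zero at the start; "ft_torque": the same for the moment, N m; "gripper_width": finger opening in m; "grasp_force": force on a finger pad.
Only numpy, scipy, OpenCV 4.12 (cv2) and the standard library are available. Lean on these libraries where they do the work, as an engineer would, in place of code of your own. Each camera call takes 0.05 s, during which the arm holds its last target. There are 200 camera calls.

## Working session

There is one attempt and no reset: what is moved stays moved. The work goes in short steps, Python scripts to look and compute and a tool call to move; the robot and the scene stay as the last step left them, time stands still between calls to the robot, and variables do not carry over. Pictures are saved under pics/ and viewed, at most 10 in all, crops included, and the job is handed in when it is done.

Besides the shell and the picture viewer there is one more tool, called as name(argument=value, ...), one argument or row to a line, values as JSON. servo_tool: Moves the arm, as the interface text tells. Its arguments: {"type":"object","properties":{"offset":{"type":"array","items":{"type":"array","items":{"type":"number"}}},"yaw":{"type":"array","items":{"type":"number"}},"fingers":{"type":"array","items":{"type":"number"}}},"required":["offset","yaw","fingers"]}

View pics/scene0.png

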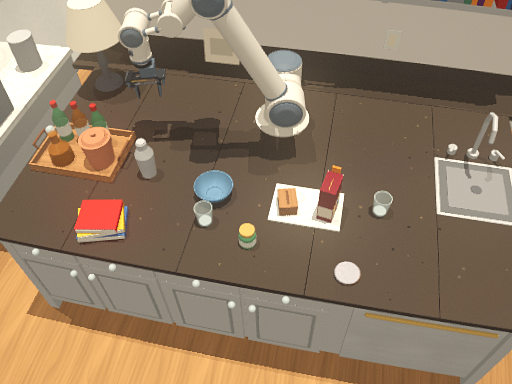

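View pics/side0.png

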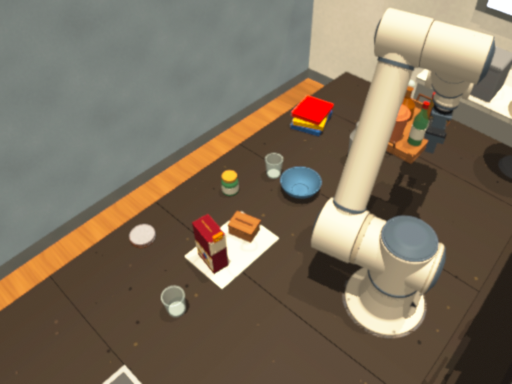

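```bash
cat > h.py <<'E'
import cv2,numpy as np
from scipy.spatial.transform import Rotation as R
from cell import readout,camera,workorder,ctrl
def ray(c,uv):
    m=c["mtx"]; d=np.array([(uv[0]-m[0,2])/m[0,0],(uv[1]-m[1,2])/m[1,1]]); s=d.copy()
    for _ in range(20): s=d/(1+c["k1"]*(s@s))
    return R.from_rotvec(c["orientation"]).apply([s[0],s[1],1.])
def plane(c,uv,z):
    r=ray(c,uv); return c["eye"]+r*(z-c["eye"][2])/r[2]
def tri(c1,p1,c2,p2):
    A=[];b=[]
    for c,p in((c1,p1),(c2,p2)):
        r=ray(c,p); r/=np.linalg.norm(r); P=np.eye(3)-np.outer(r,r); A.append(P); b.append(P@c["eye"])
    x=np.linalg.solve(sum(A),sum(b)); return x,[np.linalg.norm(a@x-q) for a,q in zip(A,b)]
def proj(c,p):
    q=R.from_rotvec(c["orientation"]).inv().apply(np.asarray(p)-c["eye"]); s=q[:2]/q[2]; s=s*(1+c["k1"]*(s@s))
    return np.array([c["mtx"][0,0]*s[0]+c["mtx"][0,2],c["mtx"][1,1]*s[1]+c["mtx"][1,2]])
def hsv(c): return cv2.cvtColor(c["image"],cv2.COLOR_BGR2HSV)
def blob(m,box):
    k=np.zeros_like(m); x0,y0,x1,y1=box; k[y0:y1,x0:x1]=m[y0:y1,x0:x1]
    cs=cv2.findContours(k,cv2.RETR_EXTERNAL,cv2.CHAIN_APPROX_NONE)[0]
    return max(cs,key=cv2.contourArea)
E
python3 - <<'E'
from h import *
S=camera("scene");D=camera("side")
out=[]
for c,b,t,bd in((S,(185,165,240,215),(300,150,360,235),(255,170,360,240)),(D,(270,160,330,210),(180,200,235,280),(175,205,290,295))):
    h=hsv(c)
    m=cv2.inRange(h,(95,80,40),(125,255,255)); k=blob(m,b); e=cv2.fitEllipse(k); 
    pts=np.array([plane(c,p[0],.06)[:2] for p in cv2.convexHull(k)])
    print("bowl",e, plane(c,e[0],.06))
    x0,y0,x1,y1=t; 
    cv2.imwrite("pics/tmp.png",c["image"])
    o=cv2.inRange(h,(8,170,150),(26,255,255)); k=blob(o,(t[0]+10,t[1],t[2],t[1]+40)); M=cv2.moments(k); print("tab",M['m10']/M['m00'],M['m01']/M['m00'],cv2.boundingRect(k))
    out.append((e[0],(M['m10']/M['m00'],M['m01']/M['m00'])))
    w=cv2.inRange(h,(0,0,170),(180,60,255)); k=cv2.convexHull(blob(w,bd)); q=cv2.approxPolyDP(k,5,True)[:,0]; print("board",[(p.tolist(),plane(c,p,.012)[:2].round(3).tolist()) for p in q])
print("tab",tri(S,out[0][1],D,out[1][1]),"bowlc",tri(S,out[0][0],D,out[1][0]))
a=cv2.resize(S["image"][155:240,260:365],None,fx=3.8,fy=5,interpolation=cv2.INTER_CUBIC)
b=cv2.resize(D["image"][205:290,180:285],None,fx=3.8,fy=5,interpolation=cv2.INTER_CUBIC)
cv2.imwrite("pics/crop1.png",np.hstack([a,b]))
E
```

```text
bowl ((195.99974060058594, 184.0004425048828), (0.048205576837062836, 0.04823801666498184), 44.99867248535156) [ 0.55058962 -0.2792518   0.06      ]
tab 335.97727272727275 169.0568181818182 (332, 165, 9, 9)
board [([276, 183], [0.44, 0.05]), ([343, 193], [0.441, 0.346]), ([339, 230], [0.639, 0.348]), ([268, 219], [0.639, 0.053])]
bowl ((300.2698974609375, 181.97222900390625), (30.224924087524414, 38.87801742553711), 95.6175765991211) [ 0.53505449 -0.19516628  0.06      ]
tab 217.74774774774775 235.6936936936937 (212, 231, 11, 9)
board [([278, 237], [0.44, 0.052]), ([222, 288], [0.438, 0.351]), ([185, 256], [0.635, 0.35]), ([227, 222], [0.636, 0.132]), ([263, 226], [0.519, 0.051])]
tab (array([0.49184554, 0.29897652, 0.21218238]), [np.float64(0.00014989653005242665), np.float64(0.0001498965300524931)]) bowlc (array([ 0.55106053, -0.25670562,  0.03320908]), [np.float64(0.03221482209653453), np.float64(0.0322148220965345)])
```

View pics/crop1.png

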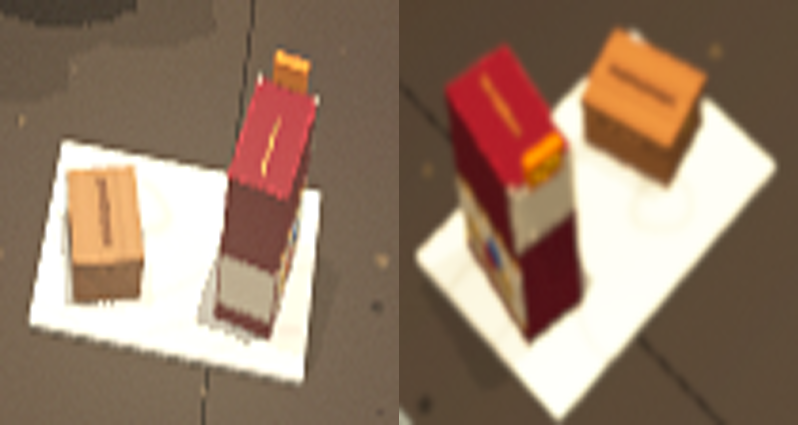

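servo_tool(
  offset=[
    [0,0,-4],
    [0,0,-4],
    [0,0,-4],
    [0,0,-4],
    [0,0,-4],
    [0,0,-4],
    [0,4,-1],
    [0,4,-1],
    [0,4,-1],
    [0,4,-1],
    [0,4,-1],
    [0,4,-1],
  ],
  yaw=[0,0,0,0,0,0,0,0,0,0,0,0],
  fingers=[-1,-1,-1,-1,-1,-1,-1,-1,-1,-1,-1,-1],
)

```text
time_s: 1.2
tcp_pos: [0.2436, -0.756, 0.4857]
orientation: [3.08, 0.484, 0.008]
contact_force: [0.6, 1.0, -1.9]
gripper_width: 0.014
grasp_force: 0.0
```

Run:
```python
from h import *
o=readout.observe(); print(o["joint_pos"].round(3),o["tcp_pos"],R.from_rotvec(o["orientation"]).as_matrix().round(3))
S=camera("scene");D=camera("side")
cs=[]
for c,b,t in((S,(185,165,240,205),(315,165,350,200)),(D,(270,160,330,210),(190,210,230,250))):
    h=hsv(c)
    m=cv2.inRange(h,(95,60,30),(125,255,255)); m=cv2.morphologyEx(m,cv2.MORPH_CLOSE,np.ones((5,5)));k=cv2.convexHull(blob(m,b)); print("bowl bbox",cv2.boundingRect(k))
    # rim circle fit on plane z=.06 using upper-contour extreme in x
    P=np.array([plane(c,p[0],.06)[:2] for p in k]); (cc,r)=cv2.minEnclosingCircle(P.astype(np.float32)); print("rim",cc,r)
    m=cv2.inRange(h,(170,120,110),(180,255,255))|cv2.inRange(h,(0,120,110),(5,255,255)); k=blob(m,t); r=cv2.minAreaRect(k); q=cv2.approxPolyDP(cv2.convexHull(k),2.5,True)[:,0]
    print("top",[(p.tolist(),plane(c,p,.197)[:2].round(4).tolist()) for p in q])
    P=np.array([plane(c,p[0],.197)[:2] for p in k]); rr=cv2.minAreaRect((P*1000).astype(np.float32)); print(rr)
```

```text
[-1.336  0.737  0.227  0.004  2.154 -0.074] [ 0.24355413 -0.75600657  0.48566318] [[ 0.952  0.307  0.009]
 [ 0.307 -0.952 -0.023]
 [ 0.001  0.024 -1.   ]]
bowl bbox (194, 170, 39, 32)
rim (0.5422638654708862, -0.20175912976264954) 0.08877153694629669
top [([329, 170], [0.4882, 0.2724]), ([342, 175], [0.505, 0.3259]), ([335, 199], [0.6315, 0.3111]), ([320, 190], [0.5982, 0.2498])]
((562.4468383789062, 290.4570617675781), (73.83574676513672, 139.56185913085938), 79.69181060791016)
bowl bbox (280, 167, 42, 32)
rim (0.5346053242683411, -0.1978796422481537) 0.09139464795589447
top [([206, 214], [0.5984, 0.2544]), ([220, 229], [0.5158, 0.2672]), ([210, 242], [0.501, 0.3263]), ([192, 223], [0.6039, 0.3134])]
((550.8150024414062, 290.5788879394531), (68.27235412597656, 112.75141906738281), 78.21720123291016)
```

servo_tool(
  offset=[
    [0,4,0],
    [0,4,0],
    [0,4,0],
    [0,4,0],
    [0,4,0],
    [0,4,0],
  ],
  yaw=[0,0,0,0,0,0],
  fingers=[-1,-1,-1,-1,-1,-1],
)

```text
time_s: 1.8
tcp_pos: [0.2733, -0.8487, 0.4268]
orientation: [2.922, 0.459, 0.042]
contact_force: [-0.4, 0.2, -0.6]
gripper_width: 0.0005
grasp_force: 0.0
```

Run:
```python
from h import *
o=readout.observe(); print(o["joint_pos"].round(3),o["tcp_pos"],R.from_rotvec(o["orientation"]).as_matrix().round(3))
```

```text
[-1.331  0.82   0.22   0.014  1.917 -0.066] [ 0.27327927 -0.84867191  0.42682494] [[ 0.952  0.302  0.056]
 [ 0.307 -0.935 -0.176]
 [-0.     0.184 -0.983]]
```

servo_tool(
  offset=[
    [0,-4,-1],
    [0,-4,-1],
    [0,-4,-1],
    [0,0,0],
  ],
  yaw=[0,0,0,0],
  fingers=[-1,-1,-1,-1],
)

```text
time_s: 2.13
tcp_pos: [0.2412, -0.7478, 0.4335]
orientation: [2.931, 0.461, 0.041]
contact_force: [0.3, -0.5, -0.7]
gripper_width: 0.0005
grasp_force: 0.0
```

Run:
```python
from h import *
o=readout.observe(); print(o["joint_pos"].round(3),o["tcp_pos"],R.from_rotvec(o["orientation"]).as_matrix().round(3))
```

```text
[-1.341  0.571  0.69   0.015  1.705 -0.079] [ 0.24117089 -0.747847    0.43348342] [[ 0.952  0.302  0.054]
 [ 0.307 -0.937 -0.167]
 [ 0.     0.176 -0.984]]
```

Run:
```python
from h import *
from scipy.optimize import least_squares
Q=np.array([[.494187,1.346152,1.302512],[.737,.227,2.154],[.820,.220,1.917],[.571,.690,1.705]])
T=np.array([[np.hypot(.19164558,.59449713),.23032878],[np.hypot(.24355,.756006),.485663],[np.hypot(.27328,.84867),.426825],[np.hypot(.24117,.747847),.433483]])
def fk(p,q):
    r0,h0,L1,L2,e,Lt=p; a=q[:,0];b=a+q[:,1];s=b+q[:,2]
    return np.c_[r0+L1*np.sin(a)+L2*np.sin(b)+e*np.cos(b)+Lt*np.sin(s),h0+L1*np.cos(a)+L2*np.cos(b)-e*np.sin(b)+Lt*np.cos(s)]
s=least_squares(lambda p:(fk(p,Q)-T).ravel(),[0,.3,.4,.4,0,.25]);print(s.x,s.fun)
S=camera("scene");D=camera("side")
def c(uvs,uvd,z): print(plane(S,uvs,z)[:2],plane(D,uvd,z)[:2])
print("tumA");c((382,205),(174,302),.045);print("tumB");c((204,214),(274,166),.045);print("jar");c((247,237),(230,182),.045)
print("shaker",plane(S,(147,160),.1),"tray",[plane(S,p,.0).round(2) for p in((55,128),(133,133),(115,178),(32,155))], "books",plane(S,(102,220),.03),"edge",plane(S,(200,258),0),plane(S,(400,290),0))
```

```text
[0.00131732 0.25518803 0.59807038 0.38512263 0.1169787  0.33607294] [ 1.16322735e-05 -8.87790462e-06 -1.76528128e-06 -7.41281427e-05
  4.28500499e-05  8.98563876e-05 -5.27192670e-05 -6.85070857e-06]
tumA
[0.50232167 0.51057472] [0.50082178 0.50866774]
tumB
[ 0.68852851 -0.20546359] [ 0.68840456 -0.20655412]
jar
[ 0.76514654 -0.00662498] [ 0.75977262 -0.00989741]
shaker [ 0.48988856 -0.51882738  0.1       ] tray [array([ 0.28, -1.13,  0.  ]), array([ 0.24, -0.71, -0.  ]), array([ 0.54, -0.68, -0.  ]), array([ 0.48, -1.15,  0.  ])] books [ 0.79171866 -0.62280885  0.03      ] edge [ 0.86935869 -0.17534927  0.        ] [ 8.61276867e-01  6.02502784e-01 -2.22044605e-16]
```

```bash
cat > k.py <<'E'
import numpy as np
from scipy.spatial.transform import Rotation as R
from scipy.optimize import least_squares
P=[.0013,.25519,.59807,.38512,.11698,.33607]
LO=np.array([-2.91,-.82,.22,-1.22,.12,-3.08]);HI=np.array([2.91,2.16,2.67,4.37,2.79,3.08])
s4=1
def fk(q):
    Z=lambda a:R.from_euler('z',a); Y=lambda a:R.from_euler('y',a)
    A=Z(q[0])*Y(q[1]);B=A*Y(q[2]);
    p=Z(q[0]).apply([P[0],0,0])+[0,0,P[1]]+A.apply([0,0,P[2]])+B.apply([P[4],0,P[3]])
    T=B*Z(s4*q[3])*Y(q[4])*Z(q[5]+np.pi/2)
    return p+T.apply([0,0,P[5]]),T
def ik(p,T,q0,w=.3,free=False):
    def f(q):
        a,B=fk(q); return np.r_[a-p,w*(T.inv()*B).as_rotvec()]
    s=least_squares(f,np.clip(q0,LO+1e-6,HI-1e-6),bounds=(LO,HI),xtol=1e-12,ftol=1e-12)
    return s.x,np.linalg.norm(s.fun)
def row(q,off,yaw=0,w=.3):
    p,T=fk(q); o=np.array(off)/100
    return ik(p+T.apply(o),T*R.from_euler('z',yaw),q,w)[0]
E
python3 - <<'E'
import k;from k import *
q=[-1.331,.82,.22,.014,1.917,-.066]
for s in(1,-1):
    k.s4=s;p,T=fk(q);print(s,p,T.as_matrix().round(3)[:,2])
print("meas .2733 -.8487 .4268 z .056 -.176 -.983")
k.s4=1
for w in(.1,.3,1.):
    q=np.array([-1.336,.737,.227,.004,2.154,-.074])
    for i in range(6): q=row(q,(0,4,0),0,w)
    p,T=fk(q);print(w,q.round(3),p.round(3),T.as_matrix()[:,2].round(3))
# pour feasibility
b=np.array([.537,-.198])
for A in(-40,-72,-90,-110,-140,70,90):
  for tilt in(113,):
    a=np.radians(A);t=np.radians(tilt)
    z=np.array([np.sin(t)*np.cos(a),np.sin(t)*np.sin(a),-np.cos(t)]); y=np.array([-np.sin(a),np.cos(a),0]);
    for sg in(1,-1):
      T=R.from_matrix(np.c_[np.cross(sg*y,z),sg*y,z]); p=np.r_[b-.034*z[:2],.25]
      best=[]
      for q4 in(-1,0,1,2,3,4):
        q,e=ik(p,T,[-.3,.3,1.8,q4,1.2,0]); best.append((round(e,3),q.round(2).tolist()))
      best.sort();print(A,sg,best[0],best[1][1] if best[1][0]<.002 else '')
E
```

```text
1 [ 0.21605637 -0.86502901  0.42694371] [ 0.056 -0.175 -0.983]
-1 [ 0.20745828 -0.86713125  0.42694371] [ 0.031 -0.181 -0.983]
meas .2733 -.8487 .4268 z .056 -.176 -.983
0.1 [-1.317e+00  7.600e-01  2.200e-01 -1.000e-03  1.502e+00 -5.700e-02] [ 0.252 -0.972  0.54 ] [ 0.153 -0.593 -0.79 ]
0.3 [-1.317e+00  7.930e-01  2.200e-01  1.000e-03  1.743e+00 -5.700e-02] [ 0.237 -0.912  0.468] [ 0.095 -0.364 -0.927]
1.0 [-1.317  0.851  0.22   0.003  1.991 -0.056] [ 0.22  -0.844  0.396] [ 0.022 -0.076 -0.997]
-40 1 (np.float64(0.0), [0.08, 1.37, 2.36, 4.24, 2.33, 2.13]) [0.08, 1.37, 2.36, 4.24, 2.33, 2.13]
-40 -1 (np.float64(0.0), [0.08, 1.37, 2.36, 4.24, 2.33, -1.01]) [0.08, 1.37, 2.36, 4.24, 2.33, -1.01]
-72 1 (np.float64(0.073), [0.15, 1.15, 2.03, 4.37, 2.02, 1.54]) 
-72 -1 (np.float64(0.073), [0.15, 1.15, 2.03, 4.37, 2.02, -1.6]) 
-90 1 (np.float64(0.085), [0.34, 1.08, 1.66, -1.22, 2.03, 1.23]) 
-90 -1 (np.float64(0.085), [0.34, 1.08, 1.66, -1.22, 2.03, -1.91]) 
-110 1 (np.float64(0.047), [0.22, 1.12, 1.42, -1.22, 2.18, 0.99]) 
-110 -1 (np.float64(0.047), [0.22, 1.12, 1.42, -1.22, 2.18, -2.15]) 
-140 1 (np.float64(0.027), [0.04, 1.22, 1.04, -1.22, 2.49, 0.69]) 
-140 -1 (np.float64(0.027), [0.04, 1.22, 1.04, -1.22, 2.49, -2.45]) 
70 1 (np.float64(0.0), [-0.89, 1.14, 1.4, 1.36, 2.2, 2.22]) [-0.89, 1.14, 1.4, 1.36, 2.2, 2.22]
70 -1 (np.float64(0.0), [-0.89, 1.14, 1.4, 1.36, 2.2, -0.93]) [-0.89, 1.14, 1.4, 1.36, 2.2, -0.93]
90 1 (np.float64(0.0), [-0.79, 1.21, 1.12, 1.33, 2.41, 2.45]) [-0.79, 1.21, 1.12, 1.33, 2.41, 2.45]
90 -1 (np.float64(0.0), [-0.79, 1.21, 1.12, 1.33, 2.41, -0.7]) [-0.79, 1.21, 1.12, 1.33, 2.41, -0.7]
```

```bash
python3 - <<'E'
import re
s=open('k.py').read()
s=s.replace("apply([P[0],0,0])","apply([P[0],OY,0])").replace("s4=1\n","s4=1;OY=0.0\n").replace("w=.3","w=W").replace("s4=1;","W=.65;s4=1;")
open('k.py','w').write(s)
E
cat > fit.py <<'E'
import k;from k import *
D=[([-1.35450745,.494186934,1.34615224,0,1.30251188,-.0955],[.19164558,-.59449713,.23032878]),
([-1.336,.737,.227,.004,2.154,-.074],[.24355413,-.75600657,.48566318]),([-1.331,.82,.22,.014,1.917,-.066],[.27327927,-.84867191,.42682494]),
([-1.341,.571,.690,.015,1.705,-.079],[.24117089,-.747847,.43348342])]
def f(x):
    k.P=list(x[:6]);k.OY=x[6]; return np.ravel([fk(q)[0]-p for q,p in D])
s=least_squares(f,k.P+[.059]);print(s.x.round(5).tolist(),abs(s.fun).max())
E
python3 fit.py > o.txt; cat o.txt
python3 - <<'E'
import ast
x=ast.literal_eval(open('o.txt').read().split(']')[0]+']')
s=open('k.py').read().split('\n')
s=[("P=%s"%x[:6]) if l.startswith("P=") else l.replace("OY=0.0","OY=%g"%x[6]) for l in s]
open('k.py','w').write('\n'.join(s))
E
python3 - <<'E'
import sys;sys.path.insert(0,'.')
from k import *
for w in(.5,.65,.8):
    q=np.array([-1.336,.737,.227,.004,2.154,-.074])
    for i in range(6): q=row(q,(0,4,0),0,w)
    p,T=fk(q);print(w,q.round(3),p.round(3),T.as_matrix()[:,2].round(3))
q=np.array([-1.341,.571,.690,.015,1.705,-.079])
for i in range(22):
    q=row(q,(0,-4,-.7)); p,T=fk(q); print(i,q.round(2),p.round(3),T.as_matrix()[:,2].round(3))
E
```

```text
[-0.00199, 0.25447, 0.59904, 0.38523, 0.11743, 0.33575, 0.05961] 0.0002466984895690416
0.5 [-1.332  0.824  0.22   0.018  1.887 -0.065] [ 0.276 -0.859  0.426] [ 0.066 -0.2   -0.978]
0.65 [-1.331  0.837  0.22   0.013  1.939 -0.066] [ 0.272 -0.844  0.411] [ 0.046 -0.138 -0.989]
0.8 [-1.331  0.845  0.22   0.01   1.968 -0.067] [ 0.269 -0.836  0.402] [ 0.035 -0.103 -0.994]
0 [-1.35  0.49  0.83  0.02  1.65 -0.08] [ 0.229 -0.709  0.433] [ 0.054 -0.167 -0.985]
1 [-1.35  0.42  0.95  0.02  1.6  -0.09] [ 0.216 -0.671  0.433] [ 0.054 -0.167 -0.985]
2 [-1.36  0.35  1.06  0.02  1.56 -0.1 ] [ 0.204 -0.632  0.433] [ 0.054 -0.167 -0.985]
3 [-1.36  0.28  1.16  0.02  1.53 -0.11] [ 0.191 -0.593  0.433] [ 0.054 -0.167 -0.985]
4 [-1.37  0.21  1.25  0.02  1.5  -0.11] [ 0.179 -0.555  0.433] [ 0.054 -0.167 -0.985]
5 [-1.38  0.15  1.34  0.02  1.48 -0.12] [ 0.166 -0.516  0.433] [ 0.054 -0.167 -0.985]
6 [-1.39  0.08  1.42  0.02  1.47 -0.14] [ 0.154 -0.477  0.433] [ 0.054 -0.167 -0.985]
7 [-1.41  0.01  1.49  0.03  1.47 -0.15] [ 0.142 -0.439  0.433] [ 0.054 -0.167 -0.985]
8 [-1.42 -0.06  1.56  0.03  1.47 -0.17] [ 
[... 473 characters left out ...]
985]
14 [-1.79 -0.52  1.83  0.09  1.69 -0.51] [ 0.054 -0.168  0.432] [ 0.054 -0.167 -0.985]
15 [-2.14 -0.63  1.85  0.14  1.81 -0.84] [ 0.042 -0.129  0.432] [ 0.054 -0.167 -0.985]
16 [-2.83 -0.72  1.85  0.18  2.01 -1.5 ] [ 0.035 -0.108  0.431] [ 0.05  -0.153 -0.987]
17 [-2.85 -0.72  1.85  0.15  2.02 -1.52] [ 0.032 -0.1    0.432] [ 0.043 -0.129 -0.991]
18 [-2.88 -0.72  1.84  0.12  2.03 -1.57] [ 0.027 -0.093  0.433] [ 0.036 -0.105 -0.994]
19 [-2.91 -0.72  1.83  0.1   2.04 -1.61] [ 0.022 -0.085  0.436] [ 0.03  -0.08  -0.996]
20 [-2.91 -0.71  1.82  0.07  2.04 -1.62] [ 0.017 -0.078  0.44 ] [ 0.025 -0.056 -0.998]
21 [-2.91 -0.7   1.81  0.04  2.05 -1.63] [ 0.012 -0.07   0.444] [ 0.019 -0.031 -0.999]
```

```bash
sed -i 's/W=.65/W=.54/' k.py; nproc
cat > bs.py <<'E'
import numpy as np,sys,time
from k import *
from multiprocessing import Pool
def frow(q,off,yaw=0):
    # fast: damped GN with clamping, world-frame error
    p,T=fk(q); tp=p+off; TT=T*R.from_euler('z',yaw); 
    return ik(tp,TT,q)[0]
dirs=[np.array(d)/np.linalg.norm(d) for d in np.ndindex(3,3,3) if d!=(1,1,1) for d in [np.array(d)-1]]
def ok(q):
    p,T=fk(q); w=p-.336*T.as_matrix()[:,2]; r=np.hypot(*p[:2])
    return r>.33 and .33<p[2]<1.1 and p[0]>-.35 and w[2]>.25 and np.hypot(*w[:2])>.12 and abs(np.arctan2(p[1],p[0]))<2.2
def expand(a):
    q,d=a
    for i in range(5):
        q=frow(q,.04*d)
        if not ok(q): return None
    return q
def tilt(q): return np.degrees(np.arccos(-fk(q)[1].as_matrix()[2,2]))
def start(A,t,p,q0):
    a=np.radians(A);t=np.radians(t);z=np.array([np.sin(t)*np.cos(a),np.sin(t)*np.sin(a),-np.cos(t)]);y=np.array([-np.sin(a),np.cos(a),0])
    return ik(p,R.from_matrix(np.c_[np.cross(y,z),y,z]),q0)
if __name__=="__main__":
    A=float(sys.argv[1]); q,e=start(A,115,[.52,-.22,.40],[-.6,.8,1.4,1.3,2,2.]);print(q.round(2),e)
    beam=[(tilt(q),q,[])];t0=time.time()
    with Pool() as P:
        for it in range(14):
            jobs=[(b[1],d) for b in beam for d in dirs]; out=P.map(expand,jobs,chunksize=4)
            c=[(tilt(o),o,beam[i//26][2]+[i%26]) for i,o in enumerate(out) if o is not None]
            c.sort(key=lambda x:x[0]); nb=[]
            for x in c:
                if all(np.linalg.norm(fk(x[1])[0]-fk(y[1])[0])>.07 for y in nb): nb.append(x)
                if len(nb)>=24: break
            beam=nb; b=beam[0]; print(it,round(b[0],1),b[1].round(2),fk(b[1])[0].round(2),[dirs[i].round().astype(int).tolist() for i in b[2]][-1],round(time.time()-t0),flush=True)
            if time.time()-t0>250: break
    print([dirs[i].round(1).tolist() for i in b[2]])
E
timeout 400 python3 bs.py 45
```

```text
4
[-1.07  0.84  1.8   1.55  2.09  2.13] 5.316392071340479e-14
0 115.0 [-0.81  0.84  2.16  1.61  2.01  1.73] [ 0.52 -0.02  0.4 ] [0, 1, 0] 1
1 115.0 [-1.24  0.87  2.29  1.11  2.    1.55] [ 0.38 -0.08  0.4 ] [0, 1, -1] 7
2 113.5 [-0.66  1.01  2.67  1.34  1.92  0.94] [0.39 0.16 0.44] [-1, 1, -1] 16
3 110.8 [-1.01  0.71  2.67  1.14  1.84  1.28] [0.34 0.13 0.48] [-1, 0, -1] 26
4 107.2 [-0.88  0.93  2.67  1.09  1.68  1.04] [0.33 0.16 0.42] [-1, 1, -1] 37
5 103.5 [-0.62  0.5   2.67  1.31  1.8   1.41] [0.28 0.26 0.48] [-1, 1, 0] 49
6 98.4 [-0.25  0.38  2.67  1.94  1.69  1.59] [0.34 0.3  0.47] [0, -1, -1] 61
7 91.0 [-0.33  0.22  2.67  1.76  1.54  1.74] [0.29 0.31 0.44] [-1, 0, -1] 76
8 87.3 [0.96 0.5  2.67 3.03 1.55 1.49] [0.2  0.46 0.38] [-1, 1, -1] 90
9 79.4 [0.61 0.44 2.67 2.7  1.35 1.51] [0.25 0.42 0.35] [0, -1, -1] 105
10 78.3 [1.45 0.21 2.67 3.03 1.11 1.42] [-0.04  0.44  0.37] [-1, -1, -1] 117
11 72.3 [1.54 0.25 2.67 3.77 1.08 1.34] [0.13 0.38 0.33] [1, -1, -1] 129
12 72.0 [0.38 0.22 2.5  2.43 0.92 1.75] [0.33 0.38 0.34] [1, 0, 0] 141
13 72.0 [1.54 0.2  2.64 3.81 1.01 1.28] [0.13 0.38 0.34] [-1, 0, 0] 154
[[0.0, 1.0, 0.0], [-0.6, 0.6, 0.6], [-0.6, 0.6, -0.6], [-0.6, 0.6, 0.6], [-0.6, 0.6, -0.6], [0.0, -0.7, -0.7], [0.0, -0.7, -0.7], [-0.7, 0.0, -0.7], [-0.6, 0.6, -0.6], [0.0, -0.7, -0.7], [-1.0, 0.0, 0.0], [0.6, -0.6, -0.6], [1.0, 0.0, 0.0], [-1.0, 0.0, 0.0]]
```

```bash
cat > bs2.py <<'E'
from bs import *
q,e=start(0,115,[.6,.0,.95],[0,-.2,1,0,.3,0.]);print(q.round(2),e)
D2=[np.array([np.cos(a),0,np.sin(a)]) for a in np.arange(8)*np.pi/4]
def ex(a):
    q,d=a
    for i in range(5):
        q=frow(q,.04*d); p=fk(q)[0]
        if not(p[0]>.40 and p[2]>.2): return None
    return q
beam=[(tilt(q),q,[])];t0=time.time()
with Pool() as P:
    for it in range(16):
        out=P.map(ex,[(b[1],d) for b in beam for d in D2],chunksize=2)
        c=[(tilt(o),o,beam[i//8][2]+[i%8]) for i,o in enumerate(out) if o is not None]; c.sort(key=lambda x:x[0]); nb=[]
        for x in c:
            if all(np.linalg.norm(fk(x[1])[0]-fk(y[1])[0])>.06 for y in nb): nb.append(x)
            if len(nb)>=14: break
        beam=nb;b=beam[0];print(it,round(b[0],1),b[1].round(2),fk(b[1])[0].round(2),b[2][-1],round(time.time()-t0),flush=True)
        if time.time()-t0>150: break
print([(i*45) for i in b[2]])
E
timeout 300 python3 bs2.py
```

```text
[-0.22 -0.22  1.43  1.59  0.2  -3.08] 0.05459676783992725
0 100.6 [-0.25 -0.27  1.66  1.59  0.25 -3.08] [ 0.57 -0.    0.85] 6 0
1 90.9 [-0.29 -0.3   1.86  1.57  0.28 -3.08] [ 0.55 -0.    0.72] 6 2
2 81.0 [-0.3  -0.3   2.02  1.54  0.29 -3.08] [ 0.53 -0.    0.6 ] 6 6
3 71.0 [-0.29 -0.25  2.15  1.52  0.27 -3.08] [0.5  0.   0.49] 6 9
4 60.7 [-0.25 -0.16  2.24  1.51  0.21 -3.08] [0.48 0.01 0.39] 6 12
5 50.3 [-0.2  -0.02  2.28  1.52  0.15 -3.08] [0.47 0.01 0.3 ] 6 15
6 39.9 [-0.18  0.18  2.26  1.53  0.12 -3.08] [0.49 0.01 0.21] 6 19
7 39.8 [-0.11  0.41  1.83  0.35  0.22 -1.84] [0.69 0.01 0.22] 0 21
8 38.6 [-0.25  0.11  2.35  1.45  0.16 -3.08] [0.43 0.01 0.21] 6 24
9 38.6 [-0.13  0.35  1.93  0.44  0.21 -1.97] [0.63 0.01 0.21] 0 26
10 38.6 [-0.25  0.11  2.35  1.45  0.16 -3.08] [0.43 0.01 0.21] 4 28
11 38.6 [-0.15  0.06  1.84  0.18  0.58 -1.71] [0.57 0.01 0.36] 1 30
12 38.6 [-0.25  0.11  2.35  1.45  0.16 -3.08] [0.43 0.01 0.21] 5 33
13 38.6 [-0.15  0.06  1.84  0.18  0.58 -1.71] [0.57 0.01 0.36] 1 35
14 38.6 [-0.25  0.11  2.35  1.45  0.16 -3.08] [0.43 0.01 0.21] 5 37
15 38.6 [-0.15  0.06  1.84  0.18  0.58 -1.71] [0.57 0.01 0.36] 1 40
[270, 270, 270, 315, 270, 270, 225, 135, 270, 0, 180, 45, 225, 45, 225, 45]
```

Run:
```python
from h import *
from bs import start
S=camera("scene")
for n,p in dict(backR=(420,103),backR2=(330,85),backL=(190,75),lampbase=(108,82),faucet=(473,150),canister=(28,60)).items(): print(n,plane(S,p,0).round(2))
D=camera("side")
for n,p in dict(lamp=(500,155),back=(440,370),back2=(480,300)).items(): print(n,plane(D,p,0).round(2))
for A in(100,105,110,115,120):
    q,e=start(A,115,[.53,-.21,.27],[-.8,1.2,1.1,1.3,2.4,2.4]);q2,e2=start(A,115,[.53,-.21,.45],q);print(A,q.round(2),round(e,3),q2.round(2),round(e2,3))
```

```text
backR [-0.26  0.69 -0.  ]
backR2 [-0.31  0.21  0.  ]
backL [-0.26 -0.57  0.  ]
lampbase [-0.12 -1.01  0.  ]
faucet [0.05 0.94 0.  ]
canister [-0.25 -1.6   0.  ]
lamp [-0.03 -1.04  0.  ]
back [-0.28  0.1   0.  ]
back2 [-0.27 -0.22  0.  ]
100 [-0.8   1.2   1.08  1.25  2.57  2.49] 0.0 [-0.8   0.96  1.11  1.59  2.6   2.89] 0.0
105 [-0.77  1.22  1.03  1.25  2.63  2.53] 0.0 [-0.77  0.98  1.05  1.63  2.65  2.96] 0.0
110 [-0.74  1.23  0.97  1.25  2.68  2.57] 0.0 [-0.74  1.    1.    1.68  2.7   3.04] 0.0
115 [-0.71  1.25  0.93  1.26  2.74  2.61] 0.0 [-0.71  1.02  0.98  1.69  2.75  3.08] 0.007
120 [-0.68  1.26  0.88  1.26  2.79  2.65] 0.001 [-0.68  1.02  0.97  1.67  2.79  3.08] 0.021
```

Run:
```python
from h import *
a=camera("scene");b=camera("side");import cv2
S=camera("scene");D=camera("side")
for A in(110,90,-70):
  for r,z in((.85,.4),(1.,.4),(.9,.8)):
    x=[r*np.cos(np.radians(A)),r*np.sin(np.radians(A)),z]; print(A,r,z,proj(S,x).round(),proj(D,x).round())
im=cv2.resize(S["image"][0:190,60:512],None,fx=1.7,fy=1.7);cv2.imwrite("pics/bg.png",im)
```

```text
110 0.85 0.4 [462.  35.] [320. 580.]
110 1.0 0.4 [491.  33.] [286. 643.]
110 0.9 0.8 [499. -48.] [346. 633.]
90 0.85 0.4 [480.  74.] [181. 488.]
90 1.0 0.4 [516.  78.] [120. 546.]
90 0.9 0.8 [527. -12.] [ 92. 472.]
-70 0.85 0.4 [90. 71.] [442.  76.]
-70 1.0 0.4 [56. 75.] [445.  59.]
-70 0.9 0.8 [ 49. -14.] [471. -24.]
```

View pics/bg.png

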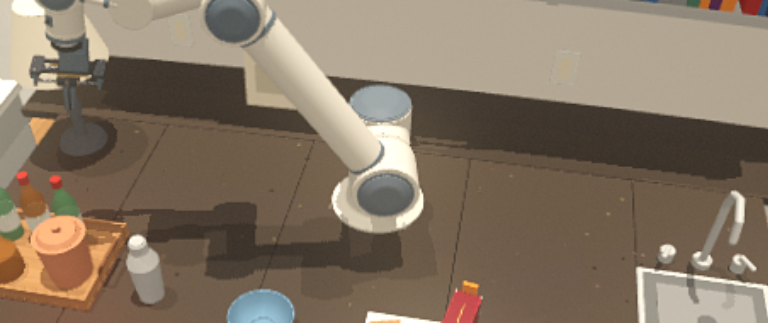

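```bash
cat > pl.py <<'E'
import sys,json
from h import readout
from k import *
def now():
    o=readout.observe(); return o["joint_pos"].copy()
def tilt(q):
    z=fk(q)[1].as_matrix()[:,2]; return round(np.degrees(np.arccos(-z[2])),1),round(np.degrees(np.arctan2(z[1],z[0]))),
def rows(q,segs,f=-1,step=4.1):
    """segs: (world target xyz or ('d',dxyz per row,n), yaw total)"""
    O=[];Y=[]
    cmd=None
    for s in segs:
        tgt,yaw=s
        if isinstance(tgt[0],str):
            n=tgt[2]; ds=[np.array(tgt[1])/100]*n
        else:
            p=fk(q)[0] if cmd is None else cmd
            d=np.array(tgt)-p; n=max(int(np.ceil(np.linalg.norm(d)*100/step)),int(np.ceil(abs(yaw)/.12)),1); ds=None
        for i in range(n):
            p,T=fk(q)
            d=ds[i] if ds else (np.array(tgt)-p)/(n-i)
            o=(T.inv().apply(d)*100).round(1); y=round(yaw/n,3)
            q=row(q,o,y); O.append(o.tolist());Y.append(y)
    p,T=fk(q); M=T.as_matrix()
    for i in range(0,len(O),12): print(json.dumps({"offset":[[round(float(v),1)+0 for v in o] for o in O[i:i+12]],"yaw":Y[i:i+12],"fingers":[f]*len(O[i:i+12])}).replace("-0.0","0"))
    print("end",p.round(3),"q",q.round(2),"tilt",tilt(q),"ytool az",round(np.degrees(np.arctan2(M[1,1],M[0,1]))))
    return q
E
python3 - <<'E'
from pl import *
q=now(); p,T=fk(q);print(p,readout.observe()["tcp_pos"],tilt(q))
q=rows(q,[((.52,-.42,.5),0),((.56,.2,.5),-1.2),((.1,.70,.45),-1.0),(('d',(-.6,4,0),5),0)])
for i in range(8):
    p,T=fk(q); q=row(q,T.inv().apply([-.6,4,0])); print(i,fk(q)[0].round(3),tilt(q))
E
```

```text
[ 0.24338874 -0.75661537  0.43281757] [ 0.24339967 -0.75671169  0.43246022] (np.float64(10.5), -72)
{"offset": [[3.3, -2.0, -1.0], [3.3, -2.0, -1.0], [3.3, -2.0, -1.0], [3.3, -2.0, -1.0], [3.4, -2.0, -1.0], [3.3, -2.0, -1.0], [3.4, -2.0, -1.0], [3.3, -2.0, -1.0], [3.4, -2.0, -1.0], [3.3, -2.0, -0.9], [3.4, -1.9, -1.0], [1.4, -3.6, -0.7]], "yaw": [0.0, 0.0, 0.0, 0.0, 0.0, 0.0, 0.0, 0.0, 0.0, 0.0, 0.0, 075], "fingers": [-1, -1, -1, -1, -1, -1, -1, -1, -1, -1, -1, -1]}
{"offset": [[1.7, -3.4, -0.7], [1.9, -3.3, -0.7], [2.2, -3.1, -0.6], [2.4, -3.0, -0.7], [2.6, -2.8, -0.6], [2.8, -2.6, -0.7], [3.0, -2.4, -0.6], [3.2, -2.1, -0.7], [3.3, -1.9, -0.6], [3.5, -1.6, -0.7], [3.6, -1.4, -0.6], [3.7, -1.1, -0.7]], "yaw": [075, 075, 075, 075, 075, 075, 075, 075, 075, 075, 075, 075], "fingers": [-1, -1, -1, -1, -1, -1, -1, -1, -1, -1, -1, -1]}
{"offset": [[3.7, -0.8, -0.6], [3.8, -0.5, -0.7], [3.8, -0.2, -0.6], [2.8, -2.9, -0.4], [2.9, -2.7, -0.4], [3.1, -2.5, -0.4], [3.2, -2.3, -0.4], [3.4, -2.1, -0.4], [3.5, -1.9, -0.4], [3.6, -1.7, -0.4], [3.7, -1.5, -0.4], [3.8, -1.3, -0.3]], "yaw": [075, 075,
[... 296 characters left out ...]
, 2.8, -0.7], [2.8, 2.9, -0.7], [2.8, 2.9, -0.6]], "yaw": [059, 059, 059, 059, 059, 059, 059, 059, 0.0, 0.0, 0.0, 0.0], "fingers": [-1, -1, -1, -1, -1, -1, -1, -1, -1, -1, -1, -1]}
{"offset": [[2.8, 2.9, -0.5]], "yaw": [0.0], "fingers": [-1]}
end [0.064 0.815 0.399] q [ 1.45  0.85  0.22 -0.09  2.15  0.46] tilt (np.float64(6.1), -51) ytool az 54
0 [0.057 0.831 0.386] (np.float64(5.1), -39)
1 [0.05  0.847 0.374] (np.float64(4.4), -22)
2 [0.044 0.863 0.361] (np.float64(4.1), -1)
3 [0.037 0.879 0.349] (np.float64(4.5), 20)
4 [0.031 0.894 0.338] (np.float64(5.4), 37)
5 [0.025 0.91  0.326] (np.float64(6.5), 48)
6 [0.019 0.925 0.315] (np.float64(7.9), 56)
7 [0.014 0.94  0.305] (np.float64(9.4), 62)
```

servo_tool(
  offset=[
    [3.3,-2.0,-1.0],
    [3.3,-2.0,-1.0],
    [3.3,-2.0,-1.0],
    [3.3,-2.0,-1.0],
    [3.4,-2.0,-1.0],
    [3.3,-2.0,-1.0],
    [3.4,-2.0,-1.0],
    [3.3,-2.0,-1.0],
    [3.4,-2.0,-1.0],
    [3.3,-2.0,-0.9],
    [3.4,-1.9,-1.0],
    [1.4,-3.6,-0.7],
  ],
  yaw=[0,0,0,0,0,0,0,0,0,0,0,-0.075],
  fingers=[-1,-1,-1,-1,-1,-1,-1,-1,-1,-1,-1,-1],
)

```text
time_s: 3.53
tcp_pos: [0.5262, -0.3798, 0.4999]
orientation: [2.905, 0.568, 0.033]
contact_force: [2.1, -0.1, 0.7]
gripper_width: 0.0004
grasp_force: 0.0
```

servo_tool(
  offset=[
    [1.7,-3.4,-0.7],
    [1.9,-3.3,-0.7],
    [2.2,-3.1,-0.6],
    [2.4,-3.0,-0.7],
    [2.6,-2.8,-0.6],
    [2.8,-2.6,-0.7],
    [3.0,-2.4,-0.6],
    [3.2,-2.1,-0.7],
    [3.3,-1.9,-0.6],
    [3.5,-1.6,-0.7],
    [3.6,-1.4,-0.6],
    [3.7,-1.1,-0.7],
  ],
  yaw=[-0.075,-0.075,-0.075,-0.075,-0.075,-0.075,-0.075,-0.075,-0.075,-0.075,-0.075,-0.075],
  fingers=[-1,-1,-1,-1,-1,-1,-1,-1,-1,-1,-1,-1],
)

```text
time_s: 4.53
tcp_pos: [0.5518, 0.0872, 0.5008]
orientation: [2.371, 1.785, -0.088]
contact_force: [1.1, -0.9, 0.6]
gripper_width: 0.0007
grasp_force: 0.0
```

servo_tool(
  offset=[
    [3.7,-0.8,-0.6],
    [3.8,-0.5,-0.7],
    [3.8,-0.2,-0.6],
    [2.8,-2.9,-0.4],
    [2.9,-2.7,-0.4],
    [3.1,-2.5,-0.4],
    [3.2,-2.3,-0.4],
    [3.4,-2.1,-0.4],
    [3.5,-1.9,-0.4],
    [3.6,-1.7,-0.4],
    [3.7,-1.5,-0.4],
    [3.8,-1.3,-0.3],
  ],
  yaw=[-0.075,-0.075,-0.075,-0.059,-0.059,-0.059,-0.059,-0.059,-0.059,-0.059,-0.059,-0.059],
  fingers=[-1,-1,-1,-1,-1,-1,-1,-1,-1,-1,-1,-1],
)

```text
time_s: 5.53
tcp_pos: [0.3164, 0.4686, 0.4756]
orientation: [1.562, 2.559, -0.178]
contact_force: [0.3, 0.1, -0.2]
gripper_width: 0.0007
grasp_force: 0.0
```

servo_tool(
  offset=[
    [3.8,-1.1,-0.4],
    [3.9,-0.9,-0.3],
    [3.9,-0.6,-0.4],
    [4.0,-0.4,-0.3],
    [4.0,-0.2,-0.4],
    [4.0,0.1,-0.3],
    [4.0,0.3,-0.4],
    [4.0,0.6,-0.3],
    [2.8,2.8,-0.7],
    [2.8,2.8,-0.7],
    [2.8,2.9,-0.7],
    [2.8,2.9,-0.6],
  ],
  yaw=[-0.059,-0.059,-0.059,-0.059,-0.059,-0.059,-0.059,-0.059,0,0,0,0],
  fingers=[-1,-1,-1,-1,-1,-1,-1,-1,-1,-1,-1,-1],
)

```text
time_s: 6.53
tcp_pos: [0.0718, 0.7936, 0.4089]
orientation: [0.933, 2.893, -0.159]
contact_force: [-0.1, -0.9, 1.8]
gripper_width: 0.0005
grasp_force: 0.0
```

```bash
sed -i 's/.replace("-0.0","0")//' pl.py
python3 - <<'E'
from pl import *
q=now(); print(readout.observe()["time_s"],fk(q)[0],readout.observe()["tcp_pos"],tilt(q),q.round(2))
rows(q,[(('d',(-.6,4,.5),6),0)])
E
```

```text
6.5333 [0.07186627 0.79378792 0.40897376] [0.07184853 0.79363075 0.408876  ] (np.float64(8.2), -65) [ 1.44  0.84  0.22 -0.1   2.2   0.44]
{"offset": [[2.7, 2.8, -1.0], [2.7, 2.9, -0.9], [2.8, 2.9, -0.8], [2.8, 2.9, -0.7], [2.8, 2.9, -0.6], [2.8, 2.9, -0.5]], "yaw": [0.0, 0.0, 0.0, 0.0, 0.0, 0.0], "fingers": [-1, -1, -1, -1, -1, -1]}
end [0.031 0.881 0.356] q [ 1.49  0.9   0.22 -0.08  1.97  0.51] tilt (np.float64(4.9), 30) ytool az 55
```

servo_tool(
  offset=[
    [2.7,2.8,-1.0],
    [2.7,2.9,-0.9],
    [2.8,2.9,-0.8],
    [2.8,2.9,-0.7],
  ],
  yaw=[0,0,0,0],
  fingers=[-1,-1,-1,-1],
)

```text
time_s: 6.87
tcp_pos: [0.0443, 0.8478, 0.3727]
orientation: [0.937, 2.92, -0.008]
contact_force: [-0.4, 0.2, 0.4]
gripper_width: 0.0007
grasp_force: 0.0
```

Run:
```python
from pl import *
q=now(); print(fk(q)[0],tilt(q),q.round(2))
M=fk(q)[1].as_matrix(); az=np.arctan2(M[1,1],M[0,1]); yaw=az-np.radians(80); print(yaw)
rows(q,[((.25,.66,.42),yaw/2),((.525,.293,.33),yaw/2),((.525,.293,.26),0)])
```

```text
[0.04431103 0.84804093 0.37272471] (np.float64(4.3), -22) [ 1.48  0.88  0.22 -0.08  2.06  0.49]
-0.4460405888507214
{"offset": [[-4.0, -0.5, -0.4], [-4.0, -0.6, -0.4], [-3.9, -0.7, -0.4], [-3.9, -0.8, -0.4], [-3.9, -1.0, -0.4], [-3.9, -1.1, -0.4], [-3.9, -1.2, -0.3], [-3.2, -1.9, 1.0], [-3.2, -2.0, 1.0], [-3.2, -2.1, 1.0], [-3.1, -2.1, 1.0], [-3.1, -2.2, 1.0]], "yaw": [-0.032, -0.032, -0.032, -0.032, -0.032, -0.032, -0.032, -0.019, -0.019, -0.019, -0.019, -0.019], "fingers": [-1, -1, -1, -1, -1, -1, -1, -1, -1, -1, -1, -1]}
{"offset": [[-3.0, -2.2, 1.0], [-3.0, -2.3, 1.0], [-2.9, -2.3, 1.0], [-2.9, -2.4, 1.0], [-2.8, -2.5, 1.0], [-2.8, -2.5, 0.9], [-2.8, -2.6, 1.0], [0.3, 0.1, 3.5], [0.2, 0.0, 3.5]], "yaw": [-0.019, -0.019, -0.019, -0.019, -0.019, -0.019, -0.019, 0.0, 0.0], "fingers": [-1, -1, -1, -1, -1, -1, -1, -1, -1]}
end [0.525 0.293 0.26 ] q [ 0.44  0.41  1.41 -0.06  1.27 -0.95] tilt (np.float64(4.3), -22) ytool az 80
```

servo_tool(
  offset=[
    [-4.0,-0.5,-0.4],
    [-4.0,-0.6,-0.4],
    [-3.9,-0.7,-0.4],
    [-3.9,-0.8,-0.4],
    [-3.9,-1.0,-0.4],
    [-3.9,-1.1,-0.4],
    [-3.9,-1.2,-0.3],
    [-3.2,-1.9,1.0],
    [-3.2,-2.0,1.0],
    [-3.2,-2.1,1.0],
    [-3.1,-2.1,1.0],
    [-3.1,-2.2,1.0],
  ],
  yaw=[-0.032,-0.032,-0.032,-0.032,-0.032,-0.032,-0.032,-0.019,-0.019,-0.019,-0.019,-0.019],
  fingers=[-1,-1,-1,-1,-1,-1,-1,-1,-1,-1,-1,-1],
)

```text
time_s: 7.87
tcp_pos: [0.367, 0.5043, 0.3831]
orientation: [0.46, 3.033, -0.026]
contact_force: [1.1, -0.0, 1.0]
gripper_width: 0.0009
grasp_force: 0.0
```

servo_tool(
  offset=[
    [-3.0,-2.2,1.0],
    [-3.0,-2.3,1.0],
    [-2.9,-2.3,1.0],
    [-2.9,-2.4,1.0],
    [-2.8,-2.5,1.0],
    [-2.8,-2.5,0.9],
    [-2.8,-2.6,1.0],
    [0.3,0.1,3.0],
    [0.2,0,3.0],
  ],
  yaw=[-0.019,-0.019,-0.019,-0.019,-0.019,-0.019,-0.019,0,0],
  fingers=[-1,-1,-1,-1,-1,-1,-1,-1,-1],
)

```text
time_s: 8.62
tcp_pos: [0.5275, 0.2903, 0.2714]
orientation: [0.264, 3.055, -0.032]
contact_force: [0.4, 0.9, -1.1]
gripper_width: 0.0003
grasp_force: 0.0
```

Run:
```python
from h import *
o=readout.observe();print(o["tcp_pos"],o["time_s"])
W=camera("wrist");D=camera("side")
a=cv2.resize(W["image"],(533,400));b=cv2.resize(D["image"][180:300,160:280],(400,400),interpolation=cv2.INTER_CUBIC)
cv2.imwrite("pics/w1.png",np.hstack([a,b])[:, :800]);print(W["eye"],W["orientation"])
```

```text
[0.52746587 0.29028565 0.2713755 ] 8.6167
[0.43886156 0.30817875 0.41858342] [2.1684116  1.8288905  0.32007718]
```

View pics/w1.png

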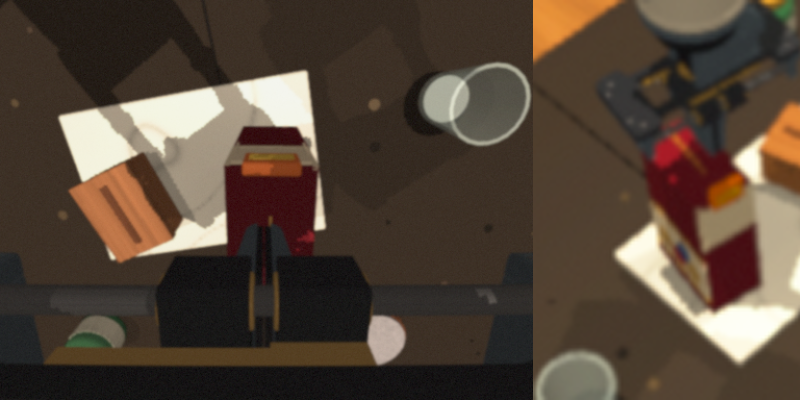

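Run:
```python
from h import *
W=camera("wrist");k=1/1.0417
for n,p,z in(("botL",(241,128),.012),("botR",(301,128),.012),("topL",(227,167),.197),("topR",(318,167),.197),("tabtop",(272,177),.224),("tabL",(243,157),.224),("tabR",(301,157),.224)):
    print(n,plane(W,np.array(p)*k,z).round(4))
h=hsv(W);m=cv2.inRange(h,(170,110,40),(180,255,255))|cv2.inRange(h,(0,110,40),(6,255,255))
c=blob(m,(200,100,320,250)); print(cv2.approxPolyDP(cv2.convexHull(c),3,True)[:,0].tolist())
o=blob(cv2.inRange(h,(8,150,120),(26,255,255)),(220,130,300,190)); print(cv2.approxPolyDP(cv2.convexHull(o),2,True)[:,0].tolist())
for p in cv2.approxPolyDP(cv2.convexHull(c),3,True)[:,0]: print(p,plane(W,p,.197).round(4),plane(W,p,.012).round(4))
```

```text
botL [0.4871 0.2646 0.012 ]
botR [0.4988 0.3341 0.012 ]
topL [0.4874 0.2707 0.197 ]
topR [0.4973 0.3301 0.197 ]
tabtop [0.4914 0.3003 0.224 ]
tabL [0.4769 0.2857 0.224 ]
tabR [0.4823 0.3186 0.224 ]
[[218, 171], [223, 166], [300, 167], [308, 171], [302, 245], [219, 245]]
[[290, 165], [287, 176], [238, 175], [234, 170], [234, 164], [241, 155], [265, 155]]
[218 171] [0.495  0.2692 0.197 ] [0.5446 0.2357 0.012 ]
[223 166] [0.492  0.2734 0.197 ] [0.5391 0.2435 0.012 ]
[300 167] [0.5015 0.326  0.197 ] [0.5566 0.3407 0.012 ]
[308 171] [0.5052 0.3311 0.197 ] [0.5636 0.3502 0.012 ]
[302 245] [0.5626 0.3202 0.197 ] [0.6695 0.3299 0.012 ]
[219 245] [0.5526 0.2578 0.197 ] [0.6511 0.2147 0.012 ]
```

servo_tool(
  offset=[
    [0.2,0,2.5],
    [0.2,0,2.5],
    [0.6,0,0],
    [0.9,0,-0.1],
    [0.9,0,-0.1],
    [0.9,0,-0.1],
    [0.9,0,-0.1],
    [0.9,0,0],
    [0.3,0,0],
  ],
  yaw=[0,0,0,0,0,0,0,0,0],
  fingers=[-1,-1,-1,-1,-1,-1,-1,-1,-1],
)

```text
time_s: 9.52
tcp_pos: [0.4694, 0.3003, 0.2218]
orientation: [0.258, 3.058, -0.033]
contact_force: [-0.3, 1.3, -0.3]
gripper_width: 0.0008
grasp_force: 0.1
```

```bash
cat > cc.py <<'E'
from h import *
def carton(p,C=(.547,.2905),yaw=-9.6):
    a=np.radians(yaw); d=np.array(p[:2])-C; return np.array([d@[np.cos(a),np.sin(a)],d@[-np.sin(a),np.cos(a)]]).round(4)
def tabpos():
    S=camera("scene");D=camera("side");P=[]
    for c,b in((S,(305,140,365,215)),(D,(185,205,260,275))):
        k=blob(cv2.inRange(hsv(c),(8,150,120),(26,255,255)),b);M=cv2.moments(k);P.append((M['m10']/M['m00'],M['m01']/M['m00']))
    x,e=tri(S,P[0],D,P[1]); return x.round(4),np.round(e,4),carton(x)
E
python3 - <<'E'
from cc import *
o=readout.observe();print(o["tcp_pos"],carton(o["tcp_pos"]),o["contact_force"].round(1));print(tabpos())
E
```

```text
[0.46941604 0.30032218 0.22184204] [-0.0781 -0.0033] [-0.3  1.3 -0.3]
(array([0.4485, 0.2672, 0.2239]), array([0.0552, 0.0552]), array([-0.0933, -0.0394]))
```

servo_tool(
  offset=[
    [0.3,0,0.8],
    [0.4,0,0.9],
    [0.5,0,0.9],
    [0.5,0,0],
    [0.5,0,0],
    [0.4,0,0],
    [0,0,0],
  ],
  yaw=[0,0,0,0,0,0,0],
  fingers=[-1,-1,-1,-1,-1,-1,-1],
)

```text
time_s: 10.2
tcp_pos: [0.4465, 0.3037, 0.1935]
orientation: [0.259, 3.058, -0.034]
contact_force: [1.1, 0.8, 0.5]
gripper_width: 0.0007
grasp_force: 0.3
```

Run:
```python
from cc import *
o=readout.observe();print(o["tcp_pos"],carton(o["tcp_pos"]),o["contact_force"].round(1))
W=camera("wrist");D=camera("side");S=camera("scene")
a=cv2.resize(W["image"][80:300,120:420],(400,300));b=cv2.resize(D["image"][190:290,170:290],(360,300),interpolation=cv2.INTER_CUBIC)
cv2.imwrite("pics/w2.png",np.hstack([a,b]))
```

```text
[0.44649881 0.3036884  0.19347531] [-0.1013 -0.0038] [1.1 0.8 0.5]
```

View pics/w2.png

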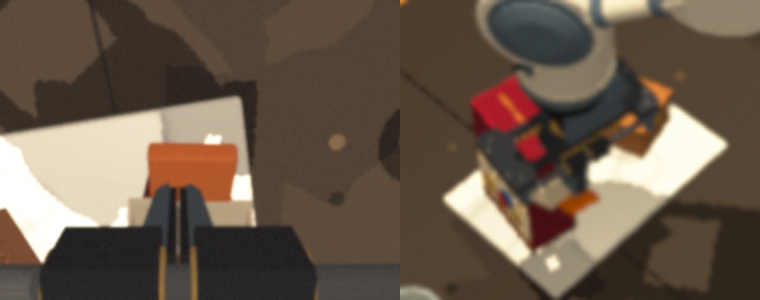

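```bash
cat >> cc.py <<'E'
def tabw(z=.188):
    W=camera("wrist");k=blob(cv2.inRange(hsv(W),(5,170,120),(22,255,255)),(180,140,330,260))[:,0]
    r=k[:,1].min(); e=k[k[:,1]<=r+1]; p=(e[:,0].mean(),r-.5); return p,carton(plane(W,p,z)),ang(W,p)
def ang(W,p):
    # intersect ray with the arc of the tab's outer tip in the carton's mid plane
    from scipy.optimize import minimize_scalar
    f=lambda a:min(np.linalg.norm(proj(W,pt(a,t))[1]-p[1]) for t in(-.0045,))
    return minimize_scalar(f,bounds=(0,1.3),method='bounded').x
def pt(a,t,C=(.547,.2905),yaw=-9.6):
    x=-.0535-.087*np.sin(a)+t*np.cos(a)-.003*np.cos(a)*0; z=.137+.087*np.cos(a)+t*np.sin(a); y=np.radians(yaw)
    return [C[0]+x*np.cos(y),C[1]+x*np.sin(y),z]
E
python3 - <<'E'
from cc import *
print(tabw())
E
```

```text
((np.float64(263.5), np.float64(185.5)), array([-0.1367,  0.0018]), np.float64(1.07127821821405))
```

servo_tool(
  offset=[
    [0.4,0,0.1],
    [0.4,0,0.1],
    [0,0,0],
  ],
  yaw=[0,0,0],
  fingers=[-1,-1,-1],
)

```text
time_s: 10.65
tcp_pos: [0.4385, 0.3048, 0.1904]
orientation: [0.259, 3.059, -0.035]
contact_force: [0.3, 0.0, 0.8]
gripper_width: 0.0004
grasp_force: 0.3
```

Run:
```python
from cc import *
o=readout.observe();print(carton(o["tcp_pos"]),o["tcp_pos"][2],o["contact_force"].round(1));print(tabw())
```

```text
[-0.1093 -0.004 ] 0.19044553137343526 [0.3 0.  0.8]
((np.float64(263.5), np.float64(185.5)), array([-0.1468,  0.0014]), np.float64(1.242729921594593))
```

servo_tool(
  offset=[
    [-0.6,0,0],
    [-0.6,0,0],
    [-0.6,0,0],
    [-0.6,0,0],
    [0,0,-1],
    [0,0,-2],
    [0,0,-2],
    [0,0,-2],
    [0,0,-2],
  ],
  yaw=[0,0,0,0,0,0,0,0,0],
  fingers=[-1,-1,-1,-1,-1,-1,-1,-1,1],
)

```text
time_s: 11.45
tcp_pos: [0.4565, 0.3032, 0.2838]
orientation: [0.26, 3.058, -0.034]
contact_force: [1.2, 0.8, 0.9]
gripper_width: 0.0044
grasp_force: 0.0
```

Run:
```python
from cc import *
o=readout.observe();print(carton(o["tcp_pos"]),o["tcp_pos"][2]);print(tabw())
W=camera("wrist");h=hsv(W);m=cv2.inRange(h,(170,110,40),(180,255,255))|cv2.inRange(h,(0,110,40),(5,255,255))
for c in sorted(cv2.findContours(m,cv2.RETR_EXTERNAL,2)[0],key=cv2.contourArea)[-2:]: 
    for p in cv2.approxPolyDP(cv2.convexHull(c),3,True)[:,0]: print(p,plane(W,p,.197).round(4),plane(W,p,.012).round(4))
a=cv2.resize(W["image"],(440,330));D=camera("side");b=cv2.resize(D["image"][190:290,170:290],(360,330),interpolation=cv2.INTER_CUBIC)
cv2.imwrite("pics/w3.png",np.hstack([a,b]))
```

```text
[-0.0913 -0.0026] 0.2838125452577624
((np.float64(260.0232558139535), np.float64(150.5)), array([-0.1244,  0.0015]), np.float64(0.8974934599407066))
[261 303] [0.5632 0.2924 0.197 ] [0.7144 0.2697 0.012 ]
[264 332] [0.5969 0.2898 0.197 ] [0.7743 0.2651 0.012 ]
[243 333] [0.595  0.2701 0.197 ] [0.771  0.2301 0.012 ]
[243 305] [0.5628 0.276  0.197 ] [0.7137 0.2405 0.012 ]
[257 224] [0.4846 0.3018 0.197 ] [0.5746 0.2865 0.012 ]
[261 228] [0.4887 0.3044 0.197 ] [0.5819 0.2911 0.012 ]
[262 271] [0.5297 0.2987 0.197 ] [0.6548 0.2809 0.012 ]
[247 274] [0.5306 0.2854 0.197 ] [0.6565 0.2572 0.012 ]
[245 232] [0.4902 0.2909 0.197 ] [0.5846 0.2671 0.012 ]
```

View pics/w3.png

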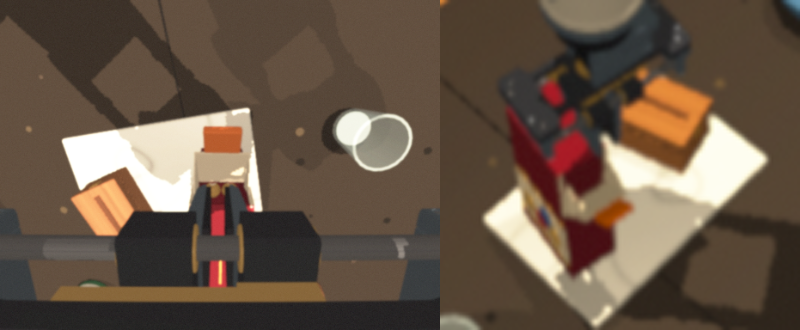

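Run:
```python
from pl import *
q=now(); print(fk(q)[0],readout.observe()["tcp_pos"],q.round(2),tilt(q))
rows(q,[((.547,.2905,.285),0),((.547,.2905,.235),0),((.547,.2905,.150),0)],1,3)
```

```text
[0.45695599 0.30350256 0.28433504] [0.45728418 0.30368217 0.28416197] [ 0.51  0.32  1.49 -0.06  1.28 -0.87] (np.float64(4.4), -20)
{"offset": [[-2.3, 0.1, 0.2], [-2.3, 0.0, 0.1], [-2.2, 0.1, 0.2], [-2.3, 0.0, 0.1], [0.2, 0.1, 2.5], [0.2, 0.0, 2.5], [0.2, 0.0, 2.8], [0.2, 0.1, 2.8], [0.3, 0.0, 2.9]], "yaw": [0.0, 0.0, 0.0, 0.0, 0.0, 0.0, 0.0, 0.0, 0.0], "fingers": [1, 1, 1, 1, 1, 1, 1, 1, 1]}
end [0.546 0.29  0.15 ] q [ 0.42  0.55  1.5  -0.06  1.04 -0.95] tilt (np.float64(4.4), -20) ytool az 80
```

servo_tool(
  offset=[
    [-2.3,0.1,0.2],
    [-2.3,0,0.1],
    [-2.2,0.1,0.2],
    [-2.3,0,0.1],
    [0.2,0.1,2],
    [0,0,0],
    [0,0,0],
    [0,0,0],
    [0,0,0],
    [0,0,0],
  ],
  yaw=[0,0,0,0,0,0,0,0,0,0],
  fingers=[1,1,1,1,1,1,1,1,1,1],
)

```text
time_s: 12.43
tcp_pos: [0.5464, 0.2909, 0.2637]
orientation: [0.259, 3.058, -0.033]
contact_force: [0.9, -0.3, -0.1]
gripper_width: 0.0825
grasp_force: 0.0
```

Run:
```python
from pl import *
from cc import *
q=now(); o=readout.observe();print(o["tcp_pos"],carton(o["tcp_pos"]),o["gripper_width"])
W=camera("wrist");h=hsv(W);m=cv2.inRange(h,(170,110,60),(180,255,255))|cv2.inRange(h,(0,110,60),(5,255,255))
c=max(cv2.findContours(m,cv2.RETR_EXTERNAL,2)[0],key=cv2.contourArea)
for p in cv2.approxPolyDP(cv2.convexHull(c),3,True)[:,0]: print(p,plane(W,p,.197).round(4),carton(plane(W,p,.197)))
```

```text
[0.54635405 0.29092371 0.26368222] [-0.0007  0.0003] 0.0824701905689399
[304 137] [0.5035 0.3315 0.197 ] [-0.0497  0.0332]
[295 273] [0.6077 0.3127 0.197 ] [0.0561 0.032 ]
[212 273] [0.5975 0.249  0.197 ] [ 0.0567 -0.0325]
[208 139] [0.4944 0.2686 0.197 ] [-0.0482 -0.0303]
[233 126] [0.4887 0.2866 0.197 ] [-0.0568 -0.0135]
[280 128] [0.4951 0.3168 0.197 ] [-0.0556  0.0172]
```

servo_tool(
  offset=[
    [0.2,0,2.8],
    [0.2,0,2.9],
    [0.2,0,2.8],
    [0.2,0,2.9],
    [0,0,0],
    [0,0,0],
    [0,0,0],
    [0,0,0],
    [0,0,0],
    [0,0,0],
    [0,0,0],
  ],
  yaw=[0,0,0,0,0,0,0,0,0,0,0],
  fingers=[1,1,1,1,-1,-1,-1,-1,-1,-1,-1],
)

```text
time_s: 13.4
tcp_pos: [0.5479, 0.2894, 0.1507]
orientation: [0.259, 3.055, -0.031]
contact_force: [0.8, 0.4, 9.5]
gripper_width: 0.0648
grasp_force: 29.7
```

Run:
```python
from pl import *
q=now(); o=readout.observe();print(o["tcp_pos"],o["contact_force"].round(1),o["gripper_width"],o["grasp_force"])
# plan tilt: lift, move to az~95 at r .7 z .55 with carton x turning to az 97 (tool y 80->187: yaw -107deg)
q=rows(q,[((.547,.29,.30),0),((.40,.50,.50),-.8),((.0,.68,.58),-1.07)],-1,4)
a=np.radians(97);
for i in range(80):
    p,T=fk(q); z=T.as_matrix()[:,2]; t=tilt(q)[0]
    d=np.array([np.cos(a),np.sin(a),.6])*.041/np.hypot(1,.6)
    q=row(q,T.inv().apply(d)*100)
    if i%5==4: print(i,fk(q)[0].round(3),tilt(q),q.round(2))
    if tilt(q)[0]>=115: break
```

```text
[0.54787106 0.28941525 0.15068728] [0.8 0.4 9.5] 0.06482886307291072 29.744701981544495
{"offset": [[-0.3, 0.0, -3.7], [-0.2, -0.1, -3.7], [-0.3, 0.0, -3.8], [-0.2, -0.1, -3.7], [1.8, 2.0, -2.4], [1.6, 2.1, -2.4], [1.4, 2.3, -2.4], [1.2, 2.4, -2.4], [1.0, 2.5, -2.4], [0.8, 2.6, -2.4], [0.6, 2.7, -2.4], [0.3, 2.7, -2.4]], "yaw": [0.0, 0.0, 0.0, 0.0, -0.089, -0.089, -0.089, -0.089, -0.089, -0.089, -0.089, -0.089], "fingers": [-1, -1, -1, -1, -1, -1, -1, -1, -1, -1, -1, -1]}
{"offset": [[0.1, 2.7, -2.4], [1.8, 3.1, -0.9], [1.5, 3.3, -1.0], [1.2, 3.4, -0.9], [0.9, 3.5, -1.0], [0.6, 3.5, -0.9], [0.2, 3.6, -1.0], [-0.1, 3.6, -0.9], [-0.4, 3.6, -1.0], [-0.7, 3.5, -0.9], [-1.0, 3.4, -1.0], [-1.3, 3.4, -0.9]], "yaw": [-0.089, -0.089, -0.089, -0.089, -0.089, -0.089, -0.089, -0.089, -0.089, -0.089, -0.089, -0.089], "fingers": [-1, -1, -1, -1, -1, -1, -1, -1, -1, -1, -1, -1]}
{"offset": [[-1.6, 3.2, -1.0]], "yaw": [-0.089], "fingers": [-1]}
end [-0.    0.68  0.58] q [ 1.52  0.55  0.34 -0.1   2.27 -1.81] tilt (np.float64(4.5), -20) ytool az -173
4 [-0.016  0.744  0.583] (np.float64(7.5), 54) [ 1.
[... 641 characters left out ...]

44 [-0.093  1.163  0.679] (np.float64(78.9), 91) [ 1.6   0.84  0.22 -0.02  0.71 -1.74]
49 [-0.099  1.181  0.697] (np.float64(85.9), 92) [ 1.6   0.86  0.22  0.    0.56 -1.76]
54 [-0.103  1.19   0.714] (np.float64(91.8), 93) [ 1.6   0.88  0.22  0.03  0.44 -1.78]
59 [-0.107  1.194  0.732] (np.float64(96.6), 93) [ 1.6   0.9   0.22  0.07  0.34 -1.81]
64 [-0.11   1.193  0.749] (np.float64(100.6), 94) [ 1.6   0.9   0.22  0.11  0.27 -1.86]
69 [-0.113  1.189  0.766] (np.float64(103.7), 94) [ 1.61  0.9   0.22  0.17  0.21 -1.91]
74 [-0.116  1.184  0.782] (np.float64(106.3), 94) [ 1.61  0.9   0.22  0.24  0.17 -1.98]
79 [-0.118  1.179  0.797] (np.float64(108.4), 95) [ 1.61  0.9   0.22  0.32  0.14 -2.06]
```

```bash
cat > bs3.py <<'E'
from bs import *
G=np.array([.537,-.20])
acts=[(d,0) for d in dirs]+[(0*dirs[0],.12),(0*dirs[0],-.12)]
def good(q,a):
    p,T=fk(q);M=T.as_matrix(); w=p-.336*M[:,2]
    tgt=G-.018*M[:2,2]
    return np.linalg.norm(p[:2]-tgt)<.09 and .24<p[2]<.5 and abs(M[2,1])<.2 and (w[2]>.3 or np.hypot(w[0]-.49,w[1]+.52)>.105) and w[2]>.08
def ex(a):
    q,(d,y)=a
    for i in range(3):
        q=frow(q,.04*d,y)
    return q if good(q,0) else None
def run(A):
    q,e=start(A,95,[*(G-.018*np.array([np.cos(np.radians(A)),np.sin(np.radians(A))])),.36],[-.8,1.,1.1,1.3,2.2,2.2])
    if e>.005: return A,None
    beam=[(tilt(q),q,[])];best=beam[0]
    for it in range(7):
        c=[]
        for b in beam:
            for i,a in enumerate(acts):
                o=ex((b[1],a))
                if o is not None: c.append((tilt(o),o,b[2]+[i]))
        c.sort(key=lambda x:-x[0]);nb=[]
        for x in c:
            if all(np.linalg.norm(x[1]-y[1])>.08 for y in nb): nb.append(x)
            if len(nb)>=8: break
        if not nb: break
        beam=nb
        if beam[0][0]>best[0]: best=beam[0]
    return A,q.round(2),round(best[0],1),best[1].round(2),fk(best[1])[0].round(3),[(acts[i][0].round(1).tolist(),acts[i][1]) for i in best[2]]
if __name__=="__main__":
    with Pool(4) as P:
        for r in P.imap(run,[50,60,95,102,108,115,75,85]): print(*r,flush=True)
E
time timeout 280 python3 bs3.py
```

```text
50 [-1.09  0.73  1.7   1.32  1.89  2.26] 95.0 [-1.09  0.55  1.63  1.41  1.94  2.53] [ 0.525 -0.214  0.48 ] [([-0.7, 0.0, -0.7], 0), ([0.0, 0.0, 1.0], 0), ([0.7, 0.0, 0.7], 0), ([0.7, 0.0, -0.7], 0), ([-0.7, 0.0, -0.7], 0), ([0.0, 0.7, 0.7], 0), ([0.0, -0.7, 0.7], 0)]
60 [-1.05  0.78  1.55  1.26  2.01  2.34] 95.0 [-1.11  0.68  1.27  1.42  2.14  2.74] [ 0.528 -0.3    0.495] [([0.0, -0.7, 0.7], 0), ([0.0, 0.0, -1.0], 0), ([0.0, 0.7, 0.7], 0), ([0.0, -0.7, 0.7], 0), ([-0.7, 0.7, 0.0], 0), ([0.7, 0.0, -0.7], 0), ([0.0, -0.7, 0.7], 0)]
95 [-0.85  0.96  1.04  1.16  2.44  2.56] 95.0 [-0.76  0.99  0.85  1.4   2.4   2.84] [ 0.623 -0.199  0.395] [([0.0, 0.0, 1.0], 0), ([0.7, 0.0, -0.7], 0), ([-0.6, 0.6, 0.6], 0), ([0.0, -1.0, 0.0], 0), ([0.0, 1.0, 0.0], 0), ([0.0, -1.0, 0.0], 0), ([0.6, 0.6, -0.6], 0)]
102 [-0.8   0.99  0.95  1.16  2.53  2.6 ] 95.0 [-0.77  0.92  1.02  1.2   2.5   2.63] [ 0.541 -0.182  0.395] [([0.0, 0.7, -0.7], 0), ([0.0, 0.0, 1.0], 0), ([0.0, -0.7, 0.7], 0), ([0.0, -0.7, -0.7], 0), ([0.0, 1.0, 0.0], 0), ([0.0, -1.0, 0.0], 0), ([0.0, 1.0, 0.0], 0)]
108 [-0.76  1.02  0.87  1.17 
[... 362 characters left out ...]
7], 0), ([0.0, 0.0, 1.0], 0), ([0.0, -1.0, 0.0], 0), ([0.6, 0.6, -0.6], 0), ([-0.6, -0.6, 0.6], 0), ([0.6, 0.6, -0.6], 0)]
75 [-0.97  0.85  1.33  1.2   2.19  2.44] 95.0 [-1.03  0.84  1.08  1.36  2.32  2.75] [ 0.532 -0.302  0.445] [([0.0, -0.7, 0.7], 0), ([0.0, 0.7, -0.7], 0), ([0.0, -0.7, 0.7], 0), ([0.0, 0.7, -0.7], 0), ([0.0, -0.7, 0.7], 0), ([0.0, 0.7, -0.7], 0), ([0.0, -0.7, 0.7], 0)]
85 [-0.91  0.91  1.18  1.17  2.31  2.5 ] 95.0 [-0.96  0.85  0.94  1.44  2.44  2.9 ] [ 0.535 -0.288  0.48 ] [([0.0, 0.7, 0.7], 0), ([0.0, -1.0, 0.0], 0), ([0.0, 1.0, 0.0], 0), ([0.0, -1.0, 0.0], 0), ([0.0, 0.7, -0.7], 0), ([0.0, 0.0, 1.0], 0), ([0.0, -1.0, 0.0], 0)]
real	2m22.577s
user	8m59.994s
sys	0m0.292s
```

```bash
cat > feas.py <<'E'
from k import *
def pose(A,t,sg):
    a=np.radians(A);t=np.radians(t);z=np.array([np.sin(t)*np.cos(a),np.sin(t)*np.sin(a),-np.cos(t)]);y=sg*np.array([-np.sin(a),np.cos(a),0])
    return R.from_matrix(np.c_[np.cross(y,z),y,z])
if __name__=="__main__":
  for A in(20,40,60,75,90):
    ca=np.array([np.cos(np.radians(A)),np.sin(np.radians(A))])
    for sg in(1,-1):
      T=pose(A,57,sg)
      g=np.r_[np.array([.54,.27])-.02*ca,.165]
      q,e=min((ik(g,T,[.3+d,.3,1.8,c,1,sg*1.5]) for c in(0,.8) for d in(0,-.6)),key=lambda x:x[1])
      s=f"{A} {sg} grasp {q.round(2)} {e:.3f} |"
      b=np.r_[np.array([.537,-.2])-.038*ca,.24]
      q0=ik(b+[0,0,.1],T,q)
      for yw in(np.pi,-np.pi):
        qq=q0[0];m=0
        for i in range(24): qq,e1=ik(b+[0,0,.1],pose(A,57,sg)*R.from_euler('z',yw*(i+1)/24),qq);m=max(m,e1)
        q2,e2=ik(b,T*R.from_euler('z',yw),qq)
        s+=f" pour0 {q0[0].round(2)} {q0[1]:.3f} yaw{yw:+.1f}: {q2.round(2)} {m:.3f} {e2:.3f};"
      print(s)
E
python3 feas.py; python3 -c "
from h import *;print(readout.observe()['time_s'])"
```

```text
20 1 grasp [0.38 0.6  2.34 3.18 0.79 1.56] 0.000 | pour0 [-1.07  0.23  1.94  1.14  1.15  2.68] 0.000 yaw+3.1: [-1.53  1.79  2.67  1.89  1.37  3.08] 0.388 0.316; pour0 [-1.07  0.23  1.94  1.14  1.15  2.68] 0.000 yaw-3.1: [-1.07  0.42  2.07  1.3   1.04 -0.8 ] 0.000 0.000;
20 -1 grasp [ 0.38  0.6   2.34  3.18  0.79 -1.58] 0.000 | pour0 [-1.07  0.23  1.94  1.14  1.15 -0.46] 0.000 yaw+3.1: [-1.07  0.42  2.07  1.3   1.04  2.34] 0.000 0.000; pour0 [-1.07  0.23  1.94  1.14  1.15 -0.46] 0.000 yaw-3.1: [-0.81  0.21  1.8   0.9   0.97 -3.08] 0.116 0.171;
40 1 grasp [0.05 0.6  2.3  2.37 0.81 1.77] 0.000 | pour0 [-1.07  0.37  1.7   0.98  1.45  2.62] 0.000 yaw+3.1: [-1.48  1.63  2.67  1.89  1.15  3.08] 0.419 0.355; pour0 [-1.07  0.37  1.7   0.98  1.45  2.62] 0.000 yaw-3.1: [-1.07  0.52  1.81  1.02  1.31 -0.74] 0.000 0.000;
40 -1 grasp [ 0.05  0.6   2.3   2.37  0.81 -1.37] 0.000 | pour0 [-1.07  0.37  1.7   0.98  1.45 -0.53] 0.000 yaw+3.1: [-1.07  0.52  1.81  1.02  1.31  2.4 ] 0.000 0.000; pour0 [-1.07  0.37  1.7   0.98  1.45 -0.53] 0.000 yaw-3.1: [-0.81  0.37  1.49  0.8   1.35 -3.08] 0.171 0.223;
60
[... 967 characters left out ...]
0.74  1.78  2.36] 0.000 0.000; pour0 [-0.93  0.61  1.24  0.78  1.92 -0.64] 0.000 yaw-3.1: [-0.83  1.1   0.22  1.09  2.37 -3.08] 0.210 0.258;
90 1 grasp [-0.17  0.69  1.75  1.06  1.24  2.31] 0.000 | pour0 [-0.85  0.71  1.05  0.71  2.12  2.43] 0.000 yaw+3.1: [-1.2   1.29  2.67  1.82  0.71  3.08] 0.559 0.512; pour0 [-0.85  0.71  1.05  0.71  2.12  2.43] 0.000 yaw-3.1: [-0.85  0.8   1.14  0.65  1.97 -0.84] 0.000 0.000;
90 -1 grasp [-0.17  0.69  1.75  1.06  1.24 -0.83] 0.000 | pour0 [-0.85  0.71  1.05  0.71  2.12 -0.71] 0.000 yaw+3.1: [-0.85  0.8   1.14  0.65  1.97  2.3 ] 0.000 0.000; pour0 [-0.85  0.71  1.05  0.71  2.12 -0.71] 0.000 yaw-3.1: [-0.77  1.1   0.22  1.16  2.49 -3.08] 0.183 0.235;
13.4
```

Run:
```python
from pl import *
q=now();rows(q,[((.545,.285,.19),0),((.540,.265,.20),1.665),((.54,.265,.157),0)],-1,2)
```

```text
{"offset": [[0.0, -0.3, -2.0], [-0.1, -0.2, -2.0], [0.0, -0.2, -0.1], [0.0, -0.1, -0.1], [0.0, -0.1, -0.1], [0.0, -0.1, -0.1], [-0.1, -0.1, -0.1], [-0.1, -0.1, 0.0], [-0.1, -0.1, -0.1], [-0.1, -0.1, 0.0], [-0.1, -0.1, -0.1], [-0.2, -0.1, 0.0]], "yaw": [0.0, 0.0, 0.119, 0.119, 0.119, 0.119, 0.119, 0.119, 0.119, 0.119, 0.119, 0.119], "fingers": [-1, -1, -1, -1, -1, -1, -1, -1, -1, -1, -1, -1]}
{"offset": [[-0.2, -0.1, -0.1], [-0.2, -0.1, 0.0], [-0.1, 0.0, -0.1], [-0.2, 0.0, 0.0], [0.0, -0.1, 1.4], [0.0, -0.1, 1.4], [0.1, -0.2, 1.5]], "yaw": [0.119, 0.119, 0.119, 0.119, 0.0, 0.0, 0.0], "fingers": [-1, -1, -1, -1, -1, -1, -1]}
end [0.54  0.265 0.156] q [ 0.39  0.52  1.54 -0.06  1.03  0.68] tilt (np.float64(4.5), -20) ytool az -15
```

servo_tool(
  offset=[
    [0,-0.3,-2],
    [-0.1,-0.2,-2],
    [0,-0.2,-0.1],
    [0,-0.1,-0.1],
    [0,-0.1,-0.1],
    [0,-0.1,-0.1],
    [-0.1,-0.1,-0.1],
    [-0.1,-0.1,0],
    [-0.1,-0.1,-0.1],
    [-0.1,-0.1,0],
    [-0.1,-0.1,-0.1],
    [-0.2,-0.1,0],
  ],
  yaw=[0,0,0.119,0.119,0.119,0.119,0.119,0.119,0.119,0.119,0.119,0.119],
  fingers=[-1,-1,-1,-1,-1,-1,-1,-1,-1,-1,-1,-1],
)

```text
time_s: 14.4
tcp_pos: [0.541, 0.2712, 0.1967]
orientation: [1.936, 2.381, 0.035]
contact_force: [-0.3, 0.2, -3.0]
gripper_width: 0.0638
grasp_force: 30.0
```

servo_tool(
  offset=[
    [-0.2,-0.1,-0.1],
    [-0.2,-0.1,0],
    [-0.1,0,-0.1],
    [-0.2,0,0],
    [0,-0.1,1.4],
    [0,-0.1,1.4],
    [0,0,0],
  ],
  yaw=[0.119,0.119,0.119,0.119,0,0,0],
  fingers=[-1,-1,-1,-1,-1,-1,-1],
)

```text
time_s: 14.98
tcp_pos: [0.5381, 0.2632, 0.1684]
orientation: [2.444, 1.87, 0.055]
contact_force: [-0.5, -0.1, -3.6]
gripper_width: 0.0641
grasp_force: 30.0
```

Run:
```python
from h import *
o=readout.observe();print(o["tcp_pos"],o["contact_force"].round(1),o["gripper_width"],o["orientation"])
S=camera("scene");D=camera("side")
a=cv2.resize(S["image"][150:240,260:380],(400,300),interpolation=cv2.INTER_CUBIC);b=cv2.resize(D["image"][190:290,160:290],(390,300),interpolation=cv2.INTER_CUBIC)
cv2.imwrite("pics/w4.png",np.hstack([a,b]))
```

```text
[0.53810377 0.26322002 0.16836523] [-0.5 -0.1 -3.6] 0.06414601875883612 [2.4436597  1.86968692 0.05505558]
```

View pics/w4.png

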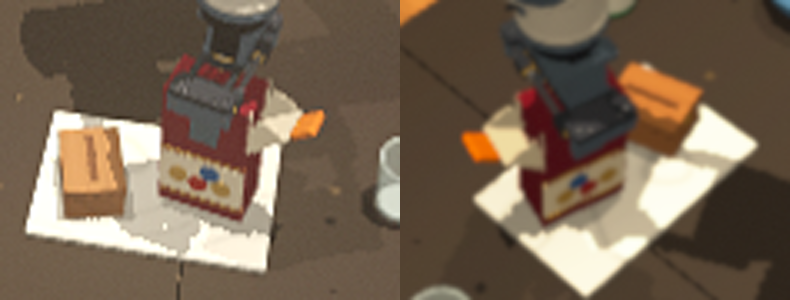

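servo_tool(
  offset=[
    [0,0,0.5],
    [0,0,0.4],
    [0,0,0.2],
    [0,0,0],
  ],
  yaw=[0,0,0,0],
  fingers=[-1,-1,-1,-1],
)

```text
time_s: 15.42
tcp_pos: [0.5399, 0.2633, 0.1586]
orientation: [2.443, 1.869, 0.058]
contact_force: [0.9, -0.1, -2.8]
gripper_width: 0.0642
grasp_force: 30.0
```

servo_tool(
  offset=[
    [0,0,0.3],
    [0,0,0.2],
    [0,0,0],
  ],
  yaw=[0,0,0],
  fingers=[-1,-1,-1],
)

```text
time_s: 15.67
tcp_pos: [0.5413, 0.2642, 0.1551]
orientation: [2.443, 1.869, 0.064]
contact_force: [-1.7, 3.8, 13.0]
gripper_width: 0.0641
grasp_force: 30.0
```

servo_tool(
  offset=[
    [0,0,0],
    [0,0,0],
    [0,0,0],
    [0,0,0],
    [0,0,0],
    [0,0,-2],
    [0,0,-3],
    [0,0,-4],
    [0,0,-4],
    [0,0,-3],
  ],
  yaw=[0,0,0,0,0,0,0,0,0,0],
  fingers=[1,1,1,1,1,1,1,1,1,1],
)

```text
time_s: 16.5
tcp_pos: [0.5292, 0.2679, 0.3167]
orientation: [2.443, 1.869, 0.062]
contact_force: [1.3, 0.5, 0.3]
gripper_width: 0.0912
grasp_force: 0.0
```

Run:
```python
from pl import *
import cv2
from h import *
q=now();print(readout.observe()["tcp_pos"],tilt(q))
W=camera("wrist");h=hsv(W);m=cv2.inRange(h,(170,110,60),(180,255,255))|cv2.inRange(h,(0,110,60),(5,255,255))
c=max(cv2.findContours(m,cv2.RETR_EXTERNAL,2)[0],key=cv2.contourArea)
for p in cv2.approxPolyDP(cv2.convexHull(c),3,True)[:,0]: print(p,plane(W,p,.197).round(4)[:2])
P=np.array([plane(W,p[0],.197)[:2]*1000 for p in c],np.float32);print(cv2.minAreaRect(P))
q=rows(q,[((.36,.5,.40),0),((.17,.66,.56),0)],1,4)
def push(q,a,el,n,show=True):
    a=np.radians(a);O=[]
    for i in range(n):
        p,T=fk(q);d=np.array([np.cos(a),np.sin(a),el])*4.1/np.hypot(1,el);o=T.inv().apply(d).round(1);q=row(q,o);O.append(o.tolist())
        if i%5==4: print(i,fk(q)[0].round(3),tilt(q),q.round(2))
    print(O);return q
q=push(q,77,.6,34)
```

```text
[0.52917104 0.26794887 0.31666979] (np.float64(4.4), -21)
[301 121] [0.594  0.3135]
[306 126] [0.5972 0.3084]
[301 240] [0.5703 0.2077]
[235 241] [0.5114 0.2248]
[232 122] [0.5384 0.328 ]
((554.1669921875, 267.8704833984375), (110.15960693359375, 63.93169403076172), 75.64533996582031)
{"offset": [[2.2, -2.7, -1.3], [2.2, -2.7, -1.3], [2.3, -2.7, -1.3], [2.2, -2.7, -1.2], [2.3, -2.7, -1.3], [2.2, -2.7, -1.2], [2.3, -2.7, -1.3], [2.2, -2.8, -1.2], [1.3, -2.6, -2.2], [1.3, -2.7, -2.2], [1.3, -2.6, -2.2], [1.3, -2.7, -2.2]], "yaw": [0.0, 0.0, 0.0, 0.0, 0.0, 0.0, 0.0, 0.0, 0.0, 0.0, 0.0, 0.0], "fingers": [1, 1, 1, 1, 1, 1, 1, 1, 1, 1, 1, 1]}
{"offset": [[1.3, -2.6, -2.2], [1.3, -2.7, -2.3], [1.3, -2.6, -2.2], [1.3, -2.7, -2.3]], "yaw": [0.0, 0.0, 0.0, 0.0], "fingers": [1, 1, 1, 1]}
end [0.17 0.66 0.56] q [ 1.27  0.53  0.44 -0.09  2.18  1.48] tilt (np.float64(4.4), -21) ytool az -15
4 [0.187 0.734 0.573] (np.float64(8.0), 41) [ 1.28  0.63  0.22 -0.09  2.17  1.48]
9 [0.2   0.791 0.574] (np.float64(16.2), 59) [ 1.28  0.64  0.22 -0.08  2.01  1.49]
14 [0.214 0.851 0.581] (np.float64(25.3), 65)
[... 188 characters left out ...]
-0.05  1.44  1.5 ]
29 [0.255 1.026 0.623] (np.float64(53.9), 71) [ 1.28  0.74  0.22 -0.04  1.24  1.5 ]
[[3.5, 0.0, -2.1], [3.5, 0.0, -2.1], [3.6, 0.0, -2.0], [3.6, 0.0, -1.9], [3.7, 0.0, -1.8], [3.7, 0.0, -1.7], [3.8, 0.0, -1.6], [3.8, 0.0, -1.5], [3.9, 0.0, -1.3], [3.9, 0.0, -1.2], [4.0, 0.0, -1.1], [4.0, 0.0, -1.0], [4.0, 0.0, -0.8], [4.0, 0.0, -0.7], [4.1, 0.0, -0.6], [4.1, 0.0, -0.4], [4.1, 0.0, -0.3], [4.1, 0.0, -0.2], [4.1, 0.0, -0.0], [4.1, 0.0, 0.1], [4.1, 0.0, 0.2], [4.1, 0.0, 0.4], [4.1, 0.0, 0.5], [4.0, 0.0, 0.7], [4.0, 0.0, 0.8], [4.0, 0.0, 0.9], [4.0, 0.0, 1.1], [3.9, 0.0, 1.2], [3.9, 0.0, 1.3], [3.8, 0.0, 1.5], [3.8, 0.0, 1.6], [3.7, 0.0, 1.7], [3.7, 0.0, 1.8], [3.6, 0.0, 1.9]]
```

```bash
cat >> pl.py <<'E'
def push(q,a,el,n,stop=None,show=True):
    a=np.radians(a);O=[]
    for i in range(n):
        p,T=fk(q);d=np.array([np.cos(a),np.sin(a),el])*4.1/np.hypot(1,el);o=T.inv().apply(d).round(1);q=row(q,o);O.append((o+0).tolist())
        if stop and tilt(q)[0]>=stop: break
    if show:
        for i in range(0,len(O),12): print(json.dumps(O[i:i+12]))
    z=fk(q)[1].as_matrix();print(len(O),fk(q)[0].round(3),tilt(q),"az",round(np.degrees(np.arctan2(z[1,2],z[0,2])),1),"y_z",z[2,1].round(3),q.round(2)); return q
E
python3 - <<'E'
from pl import *
q0=now()
q=rows(q0,[((.36,.5,.40),0),((.12,.67,.57),0)],1,4)
for a in(81,84,87,90): push(q,a,.6,40,57,False)
E
```

```text
{"offset": [[2.2, -2.7, -1.2], [2.2, -2.7, -1.2], [2.2, -2.7, -1.2], [2.2, -2.7, -1.2], [2.3, -2.7, -1.2], [2.2, -2.8, -1.2], [2.3, -2.7, -1.2], [2.2, -2.8, -1.2], [1.1, -2.9, -2.1], [1.1, -2.9, -2.1], [1.1, -2.9, -2.2], [1.1, -2.9, -2.1]], "yaw": [0.0, 0.0, 0.0, 0.0, 0.0, 0.0, 0.0, 0.0, 0.0, 0.0, 0.0, 0.0], "fingers": [1, 1, 1, 1, 1, 1, 1, 1, 1, 1, 1, 1]}
{"offset": [[1.1, -2.9, -2.2], [1.2, -2.9, -2.1], [1.1, -2.9, -2.2], [1.2, -2.9, -2.1], [1.1, -2.9, -2.2]], "yaw": [0.0, 0.0, 0.0, 0.0, 0.0], "fingers": [1, 1, 1, 1, 1]}
end [0.12 0.67 0.57] q [ 1.35  0.53  0.4  -0.1   2.21  1.55] tilt (np.float64(4.7), -17) ytool az -15
32 [0.198 1.057 0.635] (np.float64(57.8), 75) az 74.8 y_z 0.039 [ 1.34  0.75  0.22 -0.03  1.16  1.56]
32 [0.156 1.063 0.635] (np.float64(57.7), 76) az 76.4 y_z 0.018 [ 1.38  0.75  0.22 -0.05  1.17  1.59]
32 [0.114 1.067 0.633] (np.float64(57.4), 78) az 78.0 y_z -0.003 [ 1.43  0.75  0.22 -0.06  1.17  1.63]
32 [0.073 1.068 0.634] (np.float64(57.2), 79) az 79.4 y_z -0.022 [ 1.47  0.75  0.22 -0.07  1.18  1.67]
```

servo_tool(
  offset=[
    [2.2,-2.7,-1.2],
    [2.2,-2.7,-1.2],
    [2.2,-2.7,-1.2],
    [2.2,-2.7,-1.2],
    [2.3,-2.7,-1.2],
    [2.2,-2.8,-1.2],
    [2.3,-2.7,-1.2],
    [2.2,-2.8,-1.2],
    [1.1,-2.9,-2.1],
    [1.1,-2.9,-2.1],
    [1.1,-2.9,-2.2],
    [1.1,-2.9,-2.1],
  ],
  yaw=[0,0,0,0,0,0,0,0,0,0,0,0],
  fingers=[1,1,1,1,1,1,1,1,1,1,1,1],
)

```text
time_s: 17.55
tcp_pos: [0.2516, 0.5747, 0.4677]
orientation: [2.443, 1.869, 0.059]
contact_force: [0.9, 0.1, 0.6]
gripper_width: 0.0912
grasp_force: 0.0
```

servo_tool(
  offset=[
    [1.1,-2.9,-2.2],
    [1.2,-2.9,-2.1],
    [1.1,-2.9,-2.2],
    [1.2,-2.9,-2.1],
    [1.1,-2.9,-2.2],
  ],
  yaw=[0,0,0,0,0],
  fingers=[1,1,1,1,1],
)

```text
time_s: 17.97
tcp_pos: [0.1194, 0.6704, 0.5639]
orientation: [2.443, 1.869, 0.059]
contact_force: [1.5, 1.1, 0.1]
gripper_width: 0.0911
grasp_force: 0.0
```

Run:
```python
from pl import *
q=now();print(fk(q)[0],tilt(q),readout.observe()["time_s"])
push(q,83,.6,40,56)
```

```text
[0.11924975 0.66991891 0.56450023] (np.float64(4.3), -22) 17.9667
[[3.5, -0.3, -2.2], [3.5, -0.3, -2.1], [3.5, -0.3, -2.0], [3.6, -0.3, -1.9], [3.6, -0.3, -1.8], [3.7, -0.4, -1.7], [3.8, -0.4, -1.6], [3.8, -0.4, -1.5], [3.8, -0.4, -1.4], [3.9, -0.4, -1.3], [3.9, -0.4, -1.1], [4.0, -0.4, -1.0]]
[[4.0, -0.4, -0.9], [4.0, -0.4, -0.7], [4.0, -0.4, -0.6], [4.1, -0.4, -0.5], [4.1, -0.4, -0.3], [4.1, -0.4, -0.2], [4.1, -0.4, -0.1], [4.1, -0.4, 0.1], [4.1, -0.4, 0.2], [4.1, -0.4, 0.4], [4.1, -0.4, 0.5], [4.0, -0.4, 0.6]]
[[4.0, -0.4, 0.8], [4.0, -0.4, 0.9], [4.0, -0.4, 1.0], [3.9, -0.4, 1.2], [3.9, -0.4, 1.3], [3.8, -0.4, 1.4], [3.8, -0.4, 1.6], [3.7, -0.3, 1.7]]
32 [0.161 1.063 0.63 ] (np.float64(57.3), 77) az 76.6 y_z 0.012 [ 1.38  0.75  0.22 -0.04  1.17  1.59]
```

servo_tool(
  offset=[
    [3.5,-0.3,-2.2],
    [3.5,-0.3,-2.1],
    [3.5,-0.3,-2.0],
    [3.6,-0.3,-1.9],
    [3.6,-0.3,-1.8],
    [3.7,-0.4,-1.7],
    [3.8,-0.4,-1.6],
    [3.8,-0.4,-1.5],
    [3.8,-0.4,-1.4],
    [3.9,-0.4,-1.3],
    [3.9,-0.4,-1.1],
    [4.0,-0.4,-1.0],
  ],
  yaw=[0,0,0,0,0,0,0,0,0,0,0,0],
  fingers=[1,1,1,1,1,1,1,1,1,1,1,1],
)

```text
time_s: 18.97
tcp_pos: [0.1365, 0.8176, 0.5564]
orientation: [-2.372, -1.835, -0.377]
contact_force: [0.2, -0.6, -0.1]
gripper_width: 0.0912
grasp_force: 0.0
```

servo_tool(
  offset=[
    [4.0,-0.4,-0.9],
    [4.0,-0.4,-0.7],
    [4.0,-0.4,-0.6],
    [4.1,-0.4,-0.5],
    [4.1,-0.4,-0.3],
    [4.1,-0.4,-0.2],
    [4.1,-0.4,-0.1],
    [4.1,-0.4,0.1],
    [4.1,-0.4,0.2],
    [4.1,-0.4,0.4],
    [4.1,-0.4,0.5],
    [4.0,-0.4,0.6],
  ],
  yaw=[0,0,0,0,0,0,0,0,0,0,0,0],
  fingers=[1,1,1,1,1,1,1,1,1,1,1,1],
)

```text
time_s: 19.97
tcp_pos: [0.1558, 0.967, 0.5401]
orientation: [-2.134, -1.675, -0.697]
contact_force: [-0.8, 0.2, 0.1]
gripper_width: 0.0914
grasp_force: 0.0
```

Run:
```python
from pl import *
q=now();print(fk(q)[0],tilt(q),readout.observe()["time_s"])
push(q,83,.6,40,56.5)
```

```text
[0.15578417 0.96698829 0.54042152] (np.float64(34.7), 73) 19.9667
[[4.1, -0.4, 0.2], [4.1, -0.4, 0.4], [4.1, -0.4, 0.5], [4.0, -0.4, 0.7], [4.0, -0.4, 0.8], [4.0, -0.4, 0.9], [3.9, -0.4, 1.1], [3.9, -0.4, 1.2], [3.9, -0.4, 1.3], [3.8, -0.4, 1.4], [3.8, -0.4, 1.6], [3.7, -0.3, 1.7]]
12 [0.167 1.089 0.593] (np.float64(57.6), 77) az 76.7 y_z 0.011 [ 1.37  0.8   0.22 -0.03  1.12  1.59]
```

servo_tool(
  offset=[
    [4.1,-0.4,0.2],
    [4.1,-0.4,0.4],
    [4.1,-0.4,0.5],
    [4.0,-0.4,0.7],
    [4.0,-0.4,0.8],
    [4.0,-0.4,0.9],
    [3.9,-0.4,1.1],
    [3.9,-0.4,1.2],
    [3.9,-0.4,1.3],
    [3.8,-0.4,1.4],
    [3.8,-0.4,1.6],
    [3.7,-0.3,1.7],
  ],
  yaw=[0,0,0,0,0,0,0,0,0,0,0,0],
  fingers=[1,1,1,1,1,1,1,1,1,1,1,1],
)

```text
time_s: 20.97
tcp_pos: [0.1671, 1.0806, 0.5718]
orientation: [-1.867, -1.491, -0.968]
contact_force: [-0.6, -0.7, -0.3]
gripper_width: 0.0913
grasp_force: 0.0
```

Run:
```python
from pl import *
q=now();print(fk(q)[0],tilt(q),readout.observe()["time_s"])
push(q,84,.6,40,56.5)
```

```text
[0.16714273 1.08078244 0.57197816] (np.float64(54.2), 76) 20.9667
[[3.8, -0.4, 1.6], [3.7, -0.4, 1.7]]
2 [0.168 1.098 0.582] (np.float64(57.9), 77) az 76.7 y_z 0.01 [ 1.37  0.82  0.22 -0.03  1.1   1.59]
```

servo_tool(
  offset=[
    [3.8,-0.4,1.6],
    [3.7,-0.4,1.7],
  ],
  yaw=[0,0],
  fingers=[1,1],
)

```text
time_s: 21.13
tcp_pos: [0.1681, 1.0955, 0.5795]
orientation: [-1.823, -1.46, -1.006]
contact_force: [-0.0, 0.9, 0.0]
gripper_width: 0.0911
grasp_force: 0.0
```

```bash
cat > gp.py <<'E'
from pl import *
q=now();p,T=fk(q);M=T.as_matrix();print(p,tilt(q),"az",np.degrees(np.arctan2(M[1,2],M[0,2])),"y_z",M[2,1],readout.observe()["time_s"])
g=np.array([.549,.2485,.162]);pre=g-.12*M[:,2]
# yaw that makes tool y horizontal: sin->
yw=-np.arctan2(M[2,1],M[2,0]) if False else np.arctan2(M[2,1],-M[2,0]);yw=(yw+np.pi/2)%np.pi-np.pi/2
print("yaw fix",yw, "pre",pre)
q=rows(q,[((.32,.72,.52),yw),((.45,.22,.46),0),(tuple(pre),0)],1,4)
p,T=fk(q);M=T.as_matrix();print("y",M[:,1].round(3),"z",M[:,2].round(3))
E
python3 gp.py
```

```text
[0.16813958 1.0956631  0.57971855] (np.float64(57.3), 77) az 76.64340921714637 y_z 0.010818005819351051 21.1333
yaw fix -0.012852614348537017 pre [0.52566643 0.15022569 0.2267897 ]
{"offset": [[-2.1, 2.1, -2.2], [-2.1, 2.1, -2.2], [-2.1, 2.1, -2.2], [-2.1, 2.1, -2.2], [-2.1, 2.1, -2.3], [-2.1, 2.1, -2.2], [-2.1, 2.1, -2.3], [-2.1, 2.1, -2.2], [-2.2, 2.1, -2.3], [-2.1, 2.1, -2.2], [-2.2, 2.0, -2.3], [-2.2, 1.7, -2.5]], "yaw": [-0.001, -0.001, -0.001, -0.001, -0.001, -0.001, -0.001, -0.001, -0.001, -0.001, -0.001, 0.0], "fingers": [1, 1, 1, 1, 1, 1, 1, 1, 1, 1, 1, 1]}
{"offset": [[-2.2, 1.7, -2.5], [-2.2, 1.7, -2.5], [-2.1, 1.7, -2.5], [-2.2, 1.7, -2.5], [-2.1, 1.7, -2.5], [-2.2, 1.7, -2.5], [-2.1, 1.7, -2.5], [-2.2, 1.7, -2.5], [-2.1, 1.6, -2.5], [-2.2, 1.7, -2.5], [-2.1, 1.6, -2.6], [-2.2, 1.7, -2.5]], "yaw": [0.0, 0.0, 0.0, 0.0, 0.0, 0.0, 0.0, 0.0, 0.0, 0.0, 0.0, 0.0], "fingers": [1, 1, 1, 1, 1, 1, 1, 1, 1, 1, 1, 1]}
{"offset": [[-2.1, 1.6, -2.6], [-3.2, 1.2, 1.2], [-3.2, 1.2, 1.2], [-3.2, 1.2, 1.2], [-3.3, 1.2, 1.2], [-3.2, 1.2, 1.2], [-3.3, 1.2, 1.2], [-3.2, 1.3, 1.2]], "yaw": [0.0, 0.0, 0.0, 0.0, 0.0, 0.0, 0.0, 0.0], "fingers": [1, 1, 1, 1, 1, 1, 1, 1]}
end [0.526 0.15  0.227] q [-0.39  0.53  1.87  1.06  1.26 -0.82] tilt (np.float64(57.3), 77) ytool az -13
y [ 0.976 -0.218  0.02 ] z [ 0.194  0.819 -0.54 ]
```

servo_tool(
  offset=[
    [-2.1,2.1,-2.2],
    [-2.1,2.1,-2.2],
    [-2.1,2.1,-2.2],
    [-2.1,2.1,-2.2],
    [-2.1,2.1,-2.3],
    [-2.1,2.1,-2.2],
    [-2.1,2.1,-2.3],
    [-2.1,2.1,-2.2],
    [-2.2,2.1,-2.3],
    [-2.1,2.1,-2.2],
    [-2.2,2.0,-2.3],
    [-2.2,1.7,-2.5],
  ],
  yaw=[0,0,0,0,0,0,0,0,0,0,0,0],
  fingers=[1,1,1,1,1,1,1,1,1,1,1,1],
)

```text
time_s: 22.13
tcp_pos: [0.3233, 0.695, 0.5169]
orientation: [-1.823, -1.46, -1.006]
contact_force: [1.2, -0.2, 0.4]
gripper_width: 0.0916
grasp_force: 0.0
```

servo_tool(
  offset=[
    [-2.2,1.7,-2.5],
    [-2.2,1.7,-2.5],
    [-2.1,1.7,-2.5],
    [-2.2,1.7,-2.5],
    [-2.1,1.7,-2.5],
    [-2.2,1.7,-2.5],
    [-2.1,1.7,-2.5],
    [-2.2,1.7,-2.5],
    [-2.1,1.6,-2.5],
    [-2.2,1.7,-2.5],
    [-2.1,1.6,-2.6],
    [-2.2,1.7,-2.5],
  ],
  yaw=[0,0,0,0,0,0,0,0,0,0,0,0],
  fingers=[1,1,1,1,1,1,1,1,1,1,1,1],
)

```text
time_s: 23.13
tcp_pos: [0.4321, 0.2664, 0.4647]
orientation: [-1.822, -1.46, -1.007]
contact_force: [0.8, 0.3, -0.5]
gripper_width: 0.0911
grasp_force: 0.0
```

Run:
```python
from pl import *
q=now();p,T=fk(q);M=T.as_matrix();print(p,tilt(q),"y",M[:,1].round(3))
g=np.array([.549,.2485,.162]);pre=g-.12*M[:,2]
q=rows(q,[(tuple(pre),0)],1,4)
```

```text
[0.43116701 0.26663622 0.46497018] (np.float64(57.3), 77) y [ 0.975 -0.224  0.012]
{"offset": [[-3.1, 1.4, 0.6], [-3.2, 1.4, 0.7], [-3.1, 1.5, 0.6], [-3.2, 1.4, 0.7], [-3.1, 1.5, 0.6], [-3.2, 1.4, 0.7], [-3.1, 1.5, 0.6], [-3.2, 1.4, 0.7]], "yaw": [0.0, 0.0, 0.0, 0.0, 0.0, 0.0, 0.0, 0.0], "fingers": [1, 1, 1, 1, 1, 1, 1, 1]}
end [0.525 0.15  0.226] q [-0.39  0.53  1.87  1.07  1.25 -0.81] tilt (np.float64(57.3), 77) ytool az -13
```

servo_tool(
  offset=[
    [-3.1,1.4,0.6],
    [-3.2,1.4,0.7],
    [-3.1,1.5,0.6],
    [-3.2,1.4,0.7],
    [-3.1,1.5,0.6],
    [-3.2,1.4,0.7],
    [-3.1,1.5,0.6],
    [-3.2,1.4,0.7],
    [0,0,0],
  ],
  yaw=[0,0,0,0,0,0,0,0,0],
  fingers=[1,1,1,1,1,1,1,1,1],
)

```text
time_s: 23.88
tcp_pos: [0.5276, 0.1496, 0.2205]
orientation: [-1.825, -1.456, -1.002]
contact_force: [0.0, 0.5, -0.8]
gripper_width: 0.0916
grasp_force: 0.0
```

Run:
```python
from pl import *
from h import *
q=now();p,T=fk(q);M=T.as_matrix();print(readout.observe()["tcp_pos"])
g=np.array([.549,.2485,.162]);print((T.inv().apply(g-readout.observe()["tcp_pos"])*100).round(2))
W=camera("wrist");S=camera("scene")
a=cv2.resize(W["image"],(440,330));b=cv2.resize(S["image"][130:240,240:360],(360,330),interpolation=cv2.INTER_CUBIC)
cv2.imwrite("pics/w5.png",np.hstack([a,b]))
```

```text
[0.52763361 0.14964226 0.22054369]
[ 0.55 -0.19 11.67]
```

View pics/w5.png

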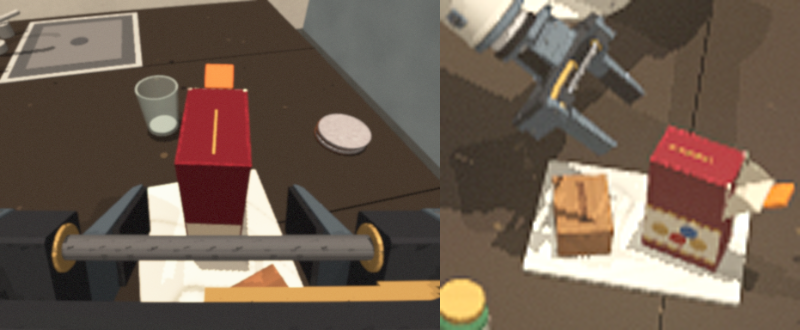

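servo_tool(
  offset=[
    [0.3,-0.1,3],
    [0.2,-0.1,3],
    [0,0,3],
    [0,0,2.6],
    [0,0,0],
    [0,0,0],
    [0,0,0],
    [0,0,0],
    [0,0,0],
    [0,0,0],
    [0,0,0],
    [0,0,0],
  ],
  yaw=[0,0,0,0,0,0,0,0,0,0,0,0],
  fingers=[1,1,1,1,1,-1,-1,-1,-1,-1,-1,-1],
)

```text
time_s: 24.98
tcp_pos: [0.5479, 0.2494, 0.1681]
orientation: [-1.822, -1.46, -1.008]
contact_force: [-2.0, -6.4, 9.8]
gripper_width: 0.0651
grasp_force: 29.7
```

Run:
```python
from pl import *
q=now();o=readout.observe();p,T=fk(q);M=T.as_matrix();print(o["tcp_pos"],o["contact_force"].round(1),o["gripper_width"],o["grasp_force"],tilt(q))
m=M[:2,2]/np.linalg.norm(M[:2,2])
end=np.r_[np.array([.537,-.2])-.038*m,.34]
q=rows(q,[((.54,.24,.36),0),((.56,.0,.40),0),(tuple(end),0)],-1,3.6)
q2=rows(q,[(tuple(end+[0,0,.0]),3.14)],-1,3)
```

```text
[0.54794406 0.24942112 0.16810491] [-2.  -6.4  9.8] 0.0651396645318355 29.668098986148834 (np.float64(57.4), 77)
{"offset": [[2.6, -0.1, -1.9], [2.6, -0.1, -1.9], [2.6, 0.0, -1.9], [2.6, -0.1, -1.9], [2.6, 0.0, -1.9], [2.6, -0.1, -1.8], [-1.3, 1.1, -3.1], [-1.3, 1.1, -3.1], [-1.3, 1.0, -3.1], [-1.3, 1.1, -3.0], [-1.3, 1.0, -3.1], [-1.3, 1.1, -3.0]], "yaw": [0.0, 0.0, 0.0, 0.0, 0.0, 0.0, 0.0, 0.0, 0.0, 0.0, 0.0, 0.0], "fingers": [-1, -1, -1, -1, -1, -1, -1, -1, -1, -1, -1, -1]}
{"offset": [[-1.2, 1.0, -3.1], [-2.6, 0.3, -2.4], [-2.6, 0.3, -2.4], [-2.5, 0.3, -2.4], [-2.6, 0.3, -2.4], [-2.5, 0.3, -2.4], [-2.6, 0.3, -2.4], [-2.5, 0.4, -2.4]], "yaw": [0.0, 0.0, 0.0, 0.0, 0.0, 0.0, 0.0, 0.0], "fingers": [-1, -1, -1, -1, -1, -1, -1, -1]}
end [ 0.528 -0.237  0.341] q [-0.92  0.63  1.22  0.77  1.95 -0.66] tilt (np.float64(57.4), 77) ytool az -13
{"offset": [[0.0, 0.0, 0.0], [0.0, 0.0, 0.0], [0.0, 0.0, 0.0], [0.0, 0.0, 0.0], [0.0, 0.0, 0.0], [0.0, 0.0, 0.0], [0.0, 0.0, 0.0], [0.0, 0.0, 0.0], [0.0, 0.0, 0.0], [0.0, 0.0, 0.0], [0.0, 0.0, 0.0], [0.0, 0.0, 0.0]], "yaw": [0.116, 0.116, 0.116, 0.116, 0.116, 0.116, 0.116, 0.116, 0.116, 0.116, 0.116, 0.116], "fingers": [-1, -1, -1, -1, -1, -1, -1, -1, -1, -1, -1, -1]}
{"offset": [[0.0, 0.0, 0.0], [0.0, 0.0, 0.0], [0.0, 0.0, 0.0], [0.0, 0.0, 0.0], [0.0, 0.0, 0.0], [0.0, 0.0, 0.0], [0.0, 0.0, 0.0], [0.0, 0.0, 0.0], [0.0, 0.0, 0.0], [0.0, 0.0, 0.0], [0.0, 0.0, 0.0], [0.0, 0.0, 0.0]], "yaw": [0.116, 0.116, 0.116, 0.116, 0.116, 0.116, 0.116, 0.116, 0.116, 0.116, 0.116, 0.116], "fingers": [-1, -1, -1, -1, -1, -1, -1, -1, -1, -1, -1, -1]}
{"offset": [[0.0, 0.0, 0.0], [0.0, 0.0, 0.0], [0.0, 0.0, 0.0]], "yaw": [0.116, 0.116, 0.116], "fingers": [-1, -1, -1]}
end [ 0.528 -0.237  0.341] q [-0.92  0.63  1.22  0.77  1.95  2.47] tilt (np.float64(57.4), 77) ytool az 167
```

servo_tool(
  offset=[
    [0.6,0,-0.4],
    [1.3,0,-0.9],
    [2.6,0,-1.9],
    [2.6,-0.1,-1.9],
    [2.6,0,-1.9],
    [2.6,-0.1,-1.9],
    [2.6,0,-1.9],
    [0,0,0],
  ],
  yaw=[0,0,0,0,0,0,0,0],
  fingers=[-1,-1,-1,-1,-1,-1,-1,-1],
)

```text
time_s: 25.65
tcp_pos: [0.5421, 0.2402, 0.3568]
orientation: [-1.821, -1.465, -1.014]
contact_force: [1.6, -0.1, -2.6]
gripper_width: 0.0642
grasp_force: 29.9
```

Run:
```python
from pl import *
from h import *
q=now();o=readout.observe();print(o["tcp_pos"],o["contact_force"].round(1),o["gripper_width"],o["grasp_force"],tilt(q))
p,T=fk(q);M=T.as_matrix();m=M[:2,2]/np.linalg.norm(M[:2,2]);end=np.r_[np.array([.537,-.2])-.038*m,.34]
rows(q,[((.56,.0,.38),0),(tuple(end),0)],-1,3.6)
W=camera("wrist");S=camera("scene");D=camera("side")
b=cv2.resize(S["image"][110:240,240:370],(400,400),interpolation=cv2.INTER_CUBIC);a=cv2.resize(D["image"][150:280,150:280],(400,400),interpolation=cv2.INTER_CUBIC)
cv2.imwrite("pics/w6.png",np.hstack([a,b]))
# tilt of the carton in the hand: slope of its long vertical edge from the label face
```

```text
[0.54214811 0.24016879 0.35675222] [ 1.6 -0.1 -2.6] 0.06424163307906214 29.949491322040558 (np.float64(57.4), 76)
{"offset": [[-1.5, 1.0, -2.9], [-1.5, 1.0, -2.9], [-1.5, 1.0, -3.0], [-1.5, 1.1, -2.9], [-1.5, 1.0, -3.0], [-1.5, 1.1, -2.9], [-1.6, 1.0, -3.0], [-2.3, 0.3, -2.5], [-2.3, 0.3, -2.6], [-2.3, 0.3, -2.5], [-2.3, 0.3, -2.6], [-2.3, 0.3, -2.5]], "yaw": [0.0, 0.0, 0.0, 0.0, 0.0, 0.0, 0.0, 0.0, 0.0, 0.0, 0.0, 0.0], "fingers": [-1, -1, -1, -1, -1, -1, -1, -1, -1, -1, -1, -1]}
{"offset": [[-2.4, 0.3, -2.6], [-2.3, 0.3, -2.5]], "yaw": [0.0, 0.0], "fingers": [-1, -1]}
end [ 0.528 -0.237  0.34 ] q [-0.92  0.62  1.23  0.77  1.94 -0.67] tilt (np.float64(57.4), 76) ytool az -13
```

View pics/w6.png

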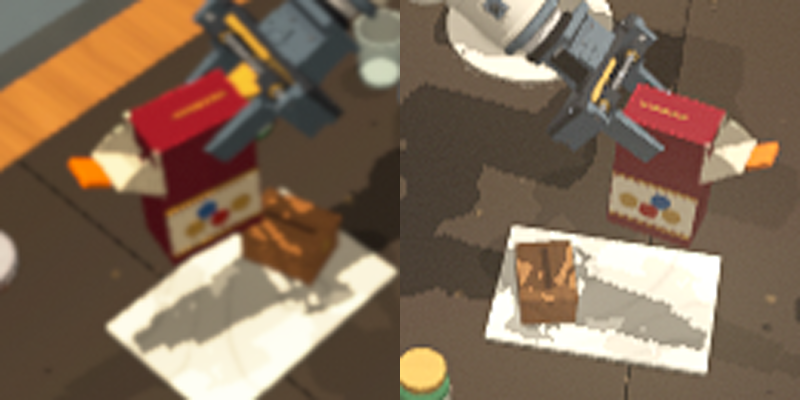

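servo_tool(
  offset=[
    [-1.5,1.0,-2.9],
    [-1.5,1.0,-2.9],
    [-1.5,1.0,-3.0],
    [-1.5,1.1,-2.9],
    [-1.5,1.0,-3.0],
    [-1.5,1.1,-2.9],
    [-1.6,1.0,-3.0],
    [-2.3,0.3,-2.5],
    [-2.3,0.3,-2.6],
    [-2.3,0.3,-2.5],
    [-2.3,0.3,-2.6],
    [-2.3,0.3,-2.5],
  ],
  yaw=[0,0,0,0,0,0,0,0,0,0,0,0],
  fingers=[-1,-1,-1,-1,-1,-1,-1,-1,-1,-1,-1,-1],
)

```text
time_s: 26.8
tcp_pos: [0.536, -0.1698, 0.3437]
orientation: [-1.821, -1.457, -1.006]
contact_force: [0.5, -0.1, -2.7]
gripper_width: 0.0642
grasp_force: 30.0
```

servo_tool(
  offset=[
    [-2.4,0.3,-2.6],
    [-2.3,0.3,-2.5],
    [0,0,0],
  ],
  yaw=[0,0,0.08],
  fingers=[-1,-1,-1],
)

```text
time_s: 27.05
tcp_pos: [0.5266, -0.2414, 0.33]
orientation: [-1.867, -1.371, -0.968]
contact_force: [1.9, -0.6, -3.5]
gripper_width: 0.0641
grasp_force: 30.0
```

```bash
cat > geo.py <<'E'
from pl import *
from h import *
# carton pose in tool frame at grasp
q=now();o=readout.observe()
Tg=R.from_rotvec([-1.822,-1.46,-1.008]);pg=np.array([.5479,.2494,.1681]);a=np.radians(75.6+180)
Rc=R.from_euler('z',a);pc=np.array([.5542,.2679,.012])
rel=Tg.inv()*Rc;rp=Tg.inv().apply(pc-pg)
pts=np.array([[x,y,z] for x in(-.055,.055) for y in(-.032,.032) for z in(0,.185)]);tip=np.array([[-.125,y,.178] for y in(-.025,.025)])
def at(T,p):
    f=lambda v:p+T.apply(rp+rel.apply(v)); return f(pts),f(tip)
def ctilt(T): return np.degrees(np.arccos((T*rel).as_matrix()[2,2]))
if __name__=="__main__":
    T=R.from_rotvec(o["orientation"]);p=o["tcp_pos"];print(p,tilt(q),o["time_s"],q.round(2))
    for y in(0,.5,1,1.5,1.8,2.1,2.4,2.7,2.9,3.06,3.14):
        TT=T*R.from_euler('z',y);c,t=at(TT,p);print(y,round(ctilt(TT)),"min body",c[:,2].min().round(3),c[c[:,2].argmin()][:2].round(3),"tip",t.mean(0).round(3),t[:,2].min().round(3))
E
python3 geo.py
```

```text
[ 0.52659096 -0.2413596   0.32998248] (np.float64(57.4), 77) 27.05 [-0.93  0.64  1.23  0.77  1.94 -0.59]
0 4 min body 0.172 [ 0.57  -0.177] tip [ 0.572 -0.104  0.351] 0.35
0.5 28 min body 0.171 [ 0.523 -0.167] tip [ 0.613 -0.124  0.337] 0.325
1 51 min body 0.189 [ 0.483 -0.145] tip [ 0.638 -0.15   0.306] 0.287
1.5 74 min body 0.223 [ 0.462 -0.118] tip [ 0.641 -0.177  0.266] 0.246
1.8 86 min body 0.247 [ 0.46  -0.101] tip [ 0.632 -0.19   0.243] 0.223
2.1 97 min body 0.25 [ 0.559 -0.245] tip [ 0.615 -0.2    0.221] 0.204
2.4 106 min body 0.244 [ 0.538 -0.244] tip [ 0.593 -0.206  0.205] 0.192
2.7 112 min body 0.244 [ 0.517 -0.239] tip [ 0.566 -0.206  0.194] 0.187
2.9 114 min body 0.247 [ 0.504 -0.234] tip [ 0.547 -0.204  0.19 ] 0.187
3.06 115 min body 0.25 [ 0.556 -0.243] tip [ 0.532 -0.201  0.19 ] 0.189
3.14 115 min body 0.248 [ 0.551 -0.243] tip [ 0.525 -0.199  0.19 ] 0.188
```

Run:
```python
from geo import *
p=np.array([.527,-.241,.33])
q2=rows(q,[((.505,-.24,.33),1.56),((.500,-.24,.245),.72)],-1,3)
q3=rows(q2,[((.530,-.238,.245),.78)],-1,3)
for qq in(q2,q3):
    P,T=fk(qq);c,t=at(T,P);print(ctilt(T),c[:,2].min(),t)
```

```text
{"offset": [[0.0, -0.2, 0.0], [0.0, -0.1, 0.0], [-0.1, -0.1, 0.0], [-0.1, -0.1, 0.0], [-0.1, -0.1, 0.0], [-0.1, -0.1, 0.0], [-0.1, -0.1, 0.0], [-0.1, -0.1, 0.0], [-0.1, -0.1, -0.1], [-0.2, -0.1, 0.0], [-0.2, -0.1, -0.1], [-0.2, 0.0, 0.0]], "yaw": [0.111, 0.111, 0.111, 0.111, 0.111, 0.111, 0.111, 0.111, 0.111, 0.111, 0.111, 0.111], "fingers": [-1, -1, -1, -1, -1, -1, -1, -1, -1, -1, -1, -1]}
{"offset": [[-0.1, 0.0, -0.1], [-0.2, 0.0, 0.0], [0.0, 1.2, 0.7], [0.1, 1.2, 0.8], [0.3, 1.2, 0.7], [0.4, 1.1, 0.8], [0.5, 1.1, 0.7], [0.7, 1.0, 0.8]], "yaw": [0.111, 0.111, 0.12, 0.12, 0.12, 0.12, 0.12, 0.12], "fingers": [-1, -1, -1, -1, -1, -1, -1, -1]}
end [ 0.5   -0.24   0.245] q [-0.96  0.71  1.36  0.71  1.81  1.52] tilt (np.float64(57.4), 77) ytool az -165
{"offset": [[0.2, -0.3, 0.1], [0.2, -0.4, 0.1], [0.2, -0.4, 0.1], [0.1, -0.4, 0.1], [0.1, -0.4, 0.1], [0.0, -0.4, 0.1], [0.0, -0.5, 0.1]], "yaw": [0.111, 0.111, 0.111, 0.111, 0.111, 0.111, 0.111], "fingers": [-1, -1, -1, -1, -1, -1, -1]}
end [ 0.53  -0.238  0.245] q [-0.92  0.73  1.3   0.74  1.81  2.34] tilt (np.float64(57.4), 77) ytool az 167
102.20680346032653 0.1605399253158634 [[ 0.59544994 -0.19690289  0.14017786]
 [ 0.55618562 -0.20752651  0.11110121]]
114.75794055746074 0.16525481032121048 [[ 0.56090145 -0.2034298   0.10469024]
 [ 0.5121481  -0.19234443  0.10516467]]
```

servo_tool(
  offset=[
    [0,-0.2,0],
    [0,-0.1,0],
    [-0.1,-0.1,0],
    [-0.1,-0.1,0],
    [-0.1,-0.1,0],
    [-0.1,-0.1,0],
    [-0.1,-0.1,0],
    [-0.1,-0.1,0],
    [-0.1,-0.1,-0.1],
    [-0.2,-0.1,0],
    [-0.2,-0.1,-0.1],
    [-0.2,0,0],
  ],
  yaw=[0.111,0.111,0.111,0.111,0.111,0.111,0.111,0.111,0.111,0.111,0.111,0.111],
  fingers=[-1,-1,-1,-1,-1,-1,-1,-1,-1,-1,-1,-1],
)

```text
time_s: 28.05
tcp_pos: [0.5082, -0.2342, 0.3317]
orientation: [-2.147, 0.072, -0.231]
contact_force: [-0.3, 0.0, -2.9]
gripper_width: 0.0638
grasp_force: 30.0
```

servo_tool(
  offset=[
    [-0.1,0,-0.1],
    [-0.2,0,0],
    [0,1.2,0.7],
    [0.1,1.2,0.8],
    [0.3,1.2,0.7],
    [0.4,1.1,0.8],
    [0.5,1.1,0.7],
    [0.7,1.0,0.8],
  ],
  yaw=[0.111,0.111,0.12,0.12,0.12,0.12,0.12,0.12],
  fingers=[-1,-1,-1,-1,-1,-1,-1,-1],
)

```text
time_s: 28.72
tcp_pos: [0.5001, -0.2343, 0.2462]
orientation: [-1.887, 1.043, 0.319]
contact_force: [0.2, -0.4, -2.1]
gripper_width: 0.0641
grasp_force: 30.0
```

Run:
```python
from geo import *
T=R.from_rotvec(o["orientation"]);p=o["tcp_pos"];c,t=at(T,p);print(p,tilt(q),ctilt(T),c[:,2].min(),t,o["contact_force"].round(1))
# carton upper face / tab seen: compare orange tab to prediction
S=camera("scene");D=camera("side")
tp=p+T.apply(rp+rel.apply(np.array([-.053-.077*np.sin(.95),0,.125+.077*np.cos(.95)])))
P=[]
for C in(S,D):
    u=proj(C,tp);m=cv2.inRange(hsv(C),(8,150,110),(26,255,255));x,y=u.astype(int)
    try: k=blob(m,(max(x-25,0),max(y-25,0),x+25,y+25));M=cv2.moments(k);print("tab pred",u.round(),"seen",round(M['m10']/M['m00']),round(M['m01']/M['m00']),cv2.contourArea(k))
    except Exception as e: print(u,"none")
rows(q,[((.530,-.238,.245),.78+2.28-1.56-.72)],-1,3)
```

```text
[ 0.50011219 -0.23434393  0.24623374] (np.float64(57.4), 77) 102.4141979818112 0.16202031531052602 [[ 0.59526466 -0.1912669   0.14136122]
 [ 0.55585625 -0.20184545  0.11246361]] [ 0.2 -0.4 -2.1]
tab pred [213. 178.] seen 214 178 8.0
tab pred [295. 165.] seen 290 163 6.0
{"offset": [[0.3, -0.3, 0.0], [0.3, -0.3, 0.1], [0.2, -0.4, 0.0], [0.2, -0.4, 0.1], [0.1, -0.4, 0.0], [0.1, -0.4, 0.1], [0.0, -0.4, 0.0]], "yaw": [0.111, 0.111, 0.111, 0.111, 0.111, 0.111, 0.111], "fingers": [-1, -1, -1, -1, -1, -1, -1]}
end [ 0.53  -0.238  0.245] q [-0.92  0.73  1.3   0.73  1.82  2.35] tilt (np.float64(57.4), 77) ytool az 167
```

servo_tool(
  offset=[
    [0.3,-0.3,0],
    [0.3,-0.3,0.1],
    [0.2,-0.4,0],
    [0.2,-0.4,0.1],
    [0.1,-0.4,0],
    [0.1,-0.4,0.1],
    [0,-0.4,0],
    [0,0,0],
    [0,0,0],
    [0,0,0],
    [0,0,0],
    [0,0,0],
  ],
  yaw=[0.111,0.111,0.111,0.111,0.111,0.111,0.111,0,0,0,0,0],
  fingers=[-1,-1,-1,-1,-1,-1,-1,-1,-1,-1,-1,-1],
)

```text
time_s: 29.82
tcp_pos: [0.5299, -0.2384, 0.2479]
orientation: [-1.413, 1.739, 0.747]
contact_force: [-0.6, -0.1, -2.6]
gripper_width: 0.064
grasp_force: 30.0
```

servo_tool(
  offset=[
    [0,0,0],
    [0,0,0],
    [0,0,0],
    [0,0,0],
    [0,0,0],
    [0,0,0],
    [0,0,0],
    [0,0,0],
    [0,0,0],
    [0,0,0],
  ],
  yaw=[0,0,0,0,0,0,0,0,0,0],
  fingers=[-1,-1,-1,-1,-1,-1,-1,-1,-1,-1],
)

```text
time_s: 30.65
tcp_pos: [0.5301, -0.2385, 0.2479]
orientation: [-1.411, 1.741, 0.748]
contact_force: [-0.1, -1.1, -1.5]
gripper_width: 0.064
grasp_force: 30.0
```

Run:
```python
from geo import *
T=R.from_rotvec(o["orientation"]);p=o["tcp_pos"];c,t=at(T,p);print(o["time_s"],p,ctilt(T),t)
f=[];
for i in range(6): 
    camera("side");f.append(readout.observe()["contact_force"])
print("force mean",np.mean(f,0))
b=camera("scene");im=b["image"][165:212,188:240];h=cv2.cvtColor(im,cv2.COLOR_BGR2HSV)
nb=~(((h[...,0]>95)&(h[...,0]<125)&(h[...,1]>60)))
print("\n".join("".join("b" if not n else ("#" if v>150 else ".") for n,v in zip(r,hv)) for r,hv in zip(nb[::2],h[::2,:,2])))
```

```text
30.65 [ 0.53005955 -0.23847215  0.24788943] 114.68254771720517 [[ 0.56077075 -0.20390555  0.10728417]
 [ 0.51197877 -0.19298788  0.10766723]]
force mean [ 0.31468828  0.04848838 -2.4242582 ]
............................#.####.....###..........
...............................############.........
....................................................
.................#########..##.bb.b.................
................b..######.####.bbbbbbbb.............
.............bbbbbbb..#######..bbbbbbbbbb...........
..........bbbbbbbbbbbbb..###.bbbbbbbbbbbbb#.........
.........bbbbbbbbbbbbbbb.#..bbbbbbbbbbbbbbbb........
.......bbbbbbbbbbbbbbbbb...bbbbbbbbbbbbbbbbb........
......bbbbbbbbbbbbbbbbbbbbbbbbbbbbbbbbbbbbbbb.......
......bbbbbbbbbbbbbb.....b####.bbbbbbbbbbbbbb.......
......bbbbbbbbbbbbbb..........#..#bbbbbbbbbb........
......bbbbbbbbbbbbb................#bbbbbbbb........
.......bbbbbbbbbbbb.bbb..bbbb.......bbbbbb..........
........bbbbbbbbbbbb.b............bbbbbbbb..........
.........bbbbbbbbbbb.........###..bbbbbb............
...........bb#bbbbbbb......b....bbbbbb..............
..............b#bbbbbbbbbbbbbbbbbbb.................
...........##..###.##.bbbbbbbb......................
........##............#.............................
......##...............#............................
......#................#............................
.....##................#............................
......##.............##.............................
```

servo_tool(
  offset=[
    [0,0,-1],
    [0,0,1],
    [0,0,-1],
    [0,0,1],
    [0,1,0],
    [0,-1,0],
    [0,0,-1],
    [0,0,1],
    [0,0,0],
    [0,0,0],
    [0,0,0],
    [0,0,0],
  ],
  yaw=[0,0,0,0,0,0,0,0,0,0,0,0],
  fingers=[-1,-1,-1,-1,-1,-1,-1,-1,-1,-1,-1,-1],
)

```text
time_s: 32.0
tcp_pos: [0.53, -0.2386, 0.248]
orientation: [-1.411, 1.741, 0.748]
contact_force: [-1.0, -0.5, -2.6]
gripper_width: 0.0639
grasp_force: 30.0
```

Run:
```python
from geo import *
f=[]
for i in range(5): 
    c=camera("side");f.append(readout.observe()["contact_force"])
print("force mean",np.mean(f,0),o["tcp_pos"])
for n,bx in(("scene",(180,160,250,215)),("side",(270,155,335,215))):
    C=camera(n);x0,y0,x1,y1=bx;h=hsv(C)[y0:y1,x0:x1]
    print(n);print("\n".join("".join(("b" if 95<=a<=125 and s>60 else "F" if (s>60 and v>90) else "#" if v>150 else ".") for a,s,v in r) for r in h[::2]))
rows(q,[((.50,-.24,.34),-1.6),((.527,-.241,.36),-1.46)],-1,3)
```

```text
force mean [-0.02777604  0.20625522 -2.31860106] [ 0.52995069 -0.23857985  0.24801184]
scene
.........................F.F.F..FFF.bbb.FFFFFFFFFF.FFFFFFFFFFFF.......
........................F........FFF.bbbbFFFFFFFFF..FFFFFFFFFF........
........................F.........FFF#..#FFFFFFFFFF..FFFFFFF..........
....................................FFFFFFFFFFFFFFFF...FFFF...........
.....................................FFFFFFFFFFFFFFFFF..FF............
......FF..............FFFFFFFFFFFFFFFF............................F...
.....FFF..................FFFFFFFFFFFF.bbbbbb.................F.......
.....F.................bbbb.#FFFFFFFFF.bbbbbbbbb......................
....................bbbbbbbbb..FFFFFF.bbbbbbbbbbbb.FFFFFFFFF..........
.................bbbbbbbbbbbbbbbFFFF.bbbbbbbbbbbbbb.FFFFFFFFF.........
................bbbbbbbbbbbbbbbbFFFbbbbbbbbbbbbbbbbb.FFFFFFFFF......F.
...............bbbbbbbbbbbbbbbbbbbbbbbbbbbbbbbbbbbbb#.FFFFFFFFF.......
..............bbbbbbbbbbbbbbb...bbb###bbbbbbbbbbbbbbb.FFFFFFFFFF......
..............bbbbbbbbbbbbbbFFFFF.FFFFF#bbbbbbbbbbbbb.FFFFFFFFFFF....F
.............
[... 3309 characters left out ...]
, -0.114], "fingers": [-1, -1, -1, -1, -1, -1, -1, -1, -1, -1, -1, -1]}
{"offset": [[-0.3, -0.5, -0.4], [-0.2, -0.5, -0.5], [0.2, -0.1, 0.0], [0.2, -0.1, -0.1], [0.2, -0.1, 0.0], [0.3, -0.1, -0.1], [0.3, 0.0, 0.0], [0.3, 0.0, -0.1], [0.2, 0.0, 0.0], [0.3, 0.0, -0.1], [0.2, 0.1, 0.0], [0.2, 0.1, -0.1]], "yaw": [-0.114, -0.114, -0.112, -0.112, -0.112, -0.112, -0.112, -0.112, -0.112, -0.112, -0.112, -0.112], "fingers": [-1, -1, -1, -1, -1, -1, -1, -1, -1, -1, -1, -1]}
{"offset": [[0.2, 0.1, 0.0], [0.2, 0.2, -0.1], [0.3, 0.2, 0.0]], "yaw": [-0.112, -0.112, -0.112], "fingers": [-1, -1, -1]}
end [ 0.528 -0.241  0.36 ] q [-0.93  0.61  1.19  0.78  1.98 -0.55] tilt (np.float64(57.3), 77) ytool az -15
```

servo_tool(
  offset=[
    [-0.5,0.2,-0.4],
    [-0.6,0.1,-0.4],
    [-0.6,0.1,-0.4],
    [-0.6,0,-0.4],
    [-0.6,-0.1,-0.4],
    [-0.5,-0.1,-0.4],
    [-0.5,-0.2,-0.4],
    [-0.5,-0.2,-0.4],
    [-0.5,-0.3,-0.4],
    [-0.4,-0.3,-0.4],
    [-0.4,-0.4,-0.4],
    [-0.4,-0.4,-0.4],
  ],
  yaw=[-0.114,-0.114,-0.114,-0.114,-0.114,-0.114,-0.114,-0.114,-0.114,-0.114,-0.114,-0.114],
  fingers=[-1,-1,-1,-1,-1,-1,-1,-1,-1,-1,-1,-1],
)

```text
time_s: 33.35
tcp_pos: [0.5037, -0.239, 0.3269]
orientation: [-2.097, 0.432, -0.035]
contact_force: [-0.8, -0.3, -2.7]
gripper_width: 0.0638
grasp_force: 30.0
```

servo_tool(
  offset=[
    [-0.3,-0.5,-0.4],
    [-0.2,-0.5,-0.5],
    [0.2,-0.1,0],
    [0.2,-0.1,-0.1],
    [0.2,-0.1,0],
    [0.3,-0.1,-0.1],
    [0.3,0,0],
    [0.3,0,-0.1],
    [0.2,0,0],
    [0.3,0,-0.1],
    [0.2,0.1,0],
    [0.2,0.1,-0.1],
  ],
  yaw=[-0.114,-0.114,-0.112,-0.112,-0.112,-0.112,-0.112,-0.112,-0.112,-0.112,-0.112,-0.112],
  fingers=[-1,-1,-1,-1,-1,-1,-1,-1,-1,-1,-1,-1],
)

```text
time_s: 34.35
tcp_pos: [0.5204, -0.2408, 0.3556]
orientation: [-2.01, -1.024, -0.798]
contact_force: [1.1, -0.1, -2.8]
gripper_width: 0.0641
grasp_force: 30.0
```

servo_tool(
  offset=[
    [0.2,0.1,0],
    [0.2,0.2,-0.1],
    [0.3,0.2,0],
    [0,0,0],
  ],
  yaw=[-0.112,-0.112,-0.112,-0.04],
  fingers=[-1,-1,-1,-1],
)

```text
time_s: 34.68
tcp_pos: [0.5277, -0.2403, 0.3609]
orientation: [-1.839, -1.428, -0.991]
contact_force: [-0.4, -0.1, -2.8]
gripper_width: 0.0639
grasp_force: 30.0
```

Run:
```python
from geo import *
T=R.from_rotvec(o["orientation"]);p=o["tcp_pos"];c,t=at(T,p);print(o["time_s"],p,ctilt(T),c[:,2].min())
f=[]
for i in range(5): 
    camera("side");f.append(readout.observe()["contact_force"])
print("force mean",np.mean(f,0))
for n,bx in(("scene",(190,165,240,208)),("side",(275,160,328,205))):
    C=camera(n);x0,y0,x1,y1=bx;h=hsv(C)[y0:y1,x0:x1]
    print(n);print("\n".join("".join(("b" if 95<=a<=125 and s>60 else (str(a//10%10) if s>90 else "s") if v>70 else ".") for a,s,v in r) for r in h))
# plan back to the board
q2=rows(q,[((.56,.0,.38),0),((.548,.245,.36),0)],-1,3.6)
P,T2=fk(q2);c,t=at(T2,P);print(ctilt(T2),c.round(3).tolist())
```

```text
34.6833 [ 0.52767323 -0.24030756  0.36092407] 1.5606255724090399 0.2038477054865653
force mean [-0.29122142 -0.2248621  -2.30357252]
scene
1111ssss.......007770001070.......................
11sss11...........000770770.......................
11ssssss.............07070........................
sss1s11s................0.........................
ssss1sss..........................................
11s1s1sss.............ssbssss.....................
sss1ss1sss.......sssssbbbbbbbsbbs...............ss
1ssss1ss1ss..ssssbbbbbbbbbbbbbbbbbbs.........sss11
.111s1s1111ssbbbbbbbbbbbbbbbbbbbbbbbb.......sssss1
...sssss11ssbbbbbbbbbbbbbbbbbbbbbbbbbbs.....ss1s1s
....s1ss1ssbbbbbbbbbbbbbbbbbbbbbbbbbbbbs..1ssss1ss
.....ss1ssbbbbbbbbbbbbbbbbbbbbbbbbbbbbbbs1ssss1s1s
..ss....sbbbbbbbbbbbbbbbbbbbbbbbbbbbbbbbbs1s1sssss
.s1s.1sbbbbbbbbbbbbbbbbbbbbbbbbbbbbbbbbbbss11sssss
..s..ssbbbbbbbbbbbbbbbbbbbbbbbbbbbbbbbbbbbs1s11111
.....sbbbbbbbbbbbbbbbbbbbbbbbbbbbbbbbbbbbbss111sss
.....bbbbbbbbbbbbbbbbbbbbbbbbbbbbbbbbbbbbbsss1ssss
....sbbbbbbbbbbbbbbbbbbbbbbbbbbbbbbbbbbbbbss1s1sss
....bbbbbbbbbbbbbbbbbbbbbbbbbbbbbbbbbbbbbbb
[... 3720 characters left out ...]
 -0.4, 2.8], [2.1, -0.4, 2.7], [2.1, -0.4, 2.8], [2.0, -0.3, 2.7], [2.1, -0.4, 2.8], [1.6, -1.0, 3.0], [1.6, -1.0, 3.0], [1.5, -1.0, 3.0], [1.6, -1.0, 3.0], [1.5, -1.0, 3.0]], "yaw": [0.0, 0.0, 0.0, 0.0, 0.0, 0.0, 0.0, 0.0, 0.0, 0.0, 0.0, 0.0], "fingers": [-1, -1, -1, -1, -1, -1, -1, -1, -1, -1, -1, -1]}
{"offset": [[1.6, -1.0, 2.9], [1.5, -1.0, 3.0]], "yaw": [0.0, 0.0], "fingers": [-1, -1]}
end [0.548 0.245 0.36 ] q [-0.19  0.33  1.72  1.07  1.28 -0.37] tilt (np.float64(57.3), 77) ytool az -14
1.5606256155328817 [[0.534, 0.326, 0.204], [0.539, 0.325, 0.389], [0.596, 0.309, 0.203], [0.601, 0.308, 0.388], [0.505, 0.22, 0.205], [0.51, 0.219, 0.39], [0.567, 0.203, 0.203], [0.572, 0.202, 0.388]]
```

Run:
```python
from h import *
C=camera("scene");h=hsv(C)[182:201,204:226].astype(int)
print("H");print("\n".join(" ".join(f"{a:3d}" for a in r) for r in h[...,0]))
print("S");print("\n".join(" ".join(f"{a:3d}" for a in r) for r in h[...,1]))
print("V");print("\n".join(" ".join(f"{a:3d}" for a in r) for r in h[...,2]))
D=camera("side");h=hsv(D)[179:196,288:312].astype(int)
print("side S");print("\n".join(" ".join(f"{a:3d}" for a in r) for r in h[...,1]))
print("V");print("\n".join(" ".join(f"{a:3d}" for a in r) for r in h[...,2]))
```

```text
H
100 100 100  99 100  99 100 100 100 100 100  99 100 100 100  99  99 100 100 100 100 100
100 101 101 100 100  99  99  99 100  99  99 100  99 100 100 100  99 100 101 100  99 101
100 100 101  98 100 103 103 106 102  99  99  98  20   5 101  99  99 100 100 100 100 100
101 102 100 100 113   2  10   6 164  99 106   9  19  10 139 100 100 100  99 100 101 101
100 101  99  99 177   8   5   2   3 105 176   3   3   2 178 103 100  99  99 100 100  99
102 102  99  99 178  10   4   1   3   7   2   2   1   1   6 130  18  39 101 100 101 101
101 101 101 100 176  11   3   2   7  11   8   7   8   8  12  20  20  20  34 100 100 100
100 101 100 101  13 178 154 177   5  90   6   7   7   8  16  21  20  20  19  90 100 100
100  99 101  30 102 106 105 165 135 100 103 158 169   8  18  19  20  20  20  27 100  99
102  99 102  20 108 106 105  18  50 102 101 101 101  38  18  19  18  19  19 101  99 101
100 101 102  23 107 106 105  18  20  97 101 100  14  18  19  18  17  18  17 101 100  99
101 101 101 104 110 106 124  18  18  17  75  24  18  18  18  18  18  70 100 100 100 100
101 100 101 103  27  12  18  18  18  18  1
[... 6494 characters left out ...]
 172 149 120 106  88  96 120
 85  84  83  88 113 124 127 132 147 164 165 137  98  88 104 139 190 210 174 121  94 103 123 137
 93  86  83  72  94 113 122 142 181 217 222 197 146 112 122 149 173 176 142  99 114 137 143 142
102  97  92  83  75  94 111 150 199 226 231 220 176 134 140 164 171 160 129  97 129 146 146 139
 93 105 105  98  92  84  88 135 183 209 218 205 167 126 129 146 151 144 122 129 144 147 145 138
 72  85  96 105 107 108 106 111 148 171 178 167 134  99 100 112 116 119 116 141 147 145 142 135
 52  64  76  86  97 118 130 116 107 121 126 119 111 126 127 113 106 111 125 135 135 132 126 111
 37  47  59  67  77  91  99  99  97  99 112 129 138 141 140 135 131 125 120 112  99  94  88  76
```

servo_tool(
  offset=[
    [2.1,-0.4,2.8],
    [2.1,-0.4,2.7],
    [2.1,-0.4,2.8],
    [2.1,-0.4,2.7],
    [0,0,0],
  ],
  yaw=[0,0,0,0,0],
  fingers=[-1,-1,-1,-1,-1],
)

```text
time_s: 35.55
tcp_pos: [0.5453, -0.0976, 0.3734]
orientation: [-1.84, -1.421, -0.986]
contact_force: [0.3, -0.6, -2.3]
gripper_width: 0.0635
grasp_force: 30.0
```

Run:
```python
from geo import *
T=R.from_rotvec(o["orientation"])
print([(y,round(ctilt(T*R.from_euler('z',y)),2)) for y in(-.06,-.04,-.02,0,.02,.04)])
q2=rows(q,[((.548,.245,.36),-.02),((.548,.249,.19),0),((.548,.249,.176),0)],-1,3.6)
P,T2=fk(q2);c,t=at(T2,P);print(ctilt(T2),c[::2].round(3).tolist())
```

```text
[(-0.06, np.float64(0.95)), (-0.04, np.float64(0.03)), (-0.02, np.float64(0.98)), (0, np.float64(1.95)), (0.02, np.float64(2.91)), (0.04, np.float64(3.88))]
{"offset": [[1.7, -0.8, 2.9], [1.7, -0.8, 2.9], [1.7, -0.8, 2.9], [1.7, -0.8, 2.9], [1.7, -0.8, 2.9], [1.6, -0.8, 2.9], [1.7, -0.8, 2.9], [1.6, -0.7, 2.9], [1.7, -0.8, 2.8], [1.7, -0.7, 2.9], [-2.8, 0.0, 1.9], [-2.8, 0.0, 1.9]], "yaw": [-0.002, -0.002, -0.002, -0.002, -0.002, -0.002, -0.002, -0.002, -0.002, -0.002, 0.0, 0.0], "fingers": [-1, -1, -1, -1, -1, -1, -1, -1, -1, -1, -1, -1]}
{"offset": [[-2.9, 0.0, 1.9], [-2.8, 0.0, 1.9], [-2.9, 0.0, 1.9], [-1.1, 0.0, 0.7]], "yaw": [0.0, 0.0, 0.0, 0.0], "fingers": [-1, -1, -1, -1]}
end [0.548 0.249 0.176] q [-0.18  0.63  1.89  1.25  1.09 -0.85] tilt (np.float64(57.4), 77) ytool az -13
0.9821773708472691 [[0.535, 0.329, 0.021], [0.597, 0.313, 0.02], [0.507, 0.223, 0.021], [0.569, 0.207, 0.02]]
```

Use yaw −0.004 per row over 10 rows (total −0.04).

servo_tool(
  offset=[
    [1.7,-0.8,2.9],
    [1.7,-0.8,2.9],
    [1.7,-0.8,2.9],
    [1.7,-0.8,2.9],
    [1.7,-0.8,2.9],
    [1.6,-0.8,2.9],
    [1.7,-0.8,2.9],
    [1.6,-0.7,2.9],
    [1.7,-0.8,2.8],
    [1.7,-0.7,2.9],
    [-2.8,0,1.9],
    [-2.8,0,1.9],
  ],
  yaw=[-0.004,-0.004,-0.004,-0.004,-0.004,-0.004,-0.004,-0.004,-0.004,-0.004,0,0],
  fingers=[-1,-1,-1,-1,-1,-1,-1,-1,-1,-1,-1,-1],
)

```text
time_s: 36.55
tcp_pos: [0.5491, 0.2435, 0.2911]
orientation: [-1.819, -1.467, -1.009]
contact_force: [0.2, -0.3, -2.9]
gripper_width: 0.0639
grasp_force: 30.0
```

servo_tool(
  offset=[
    [-2.9,0,1.9],
    [-2.8,0,1.9],
    [-2.4,0,1.6],
    [0,0,0],
  ],
  yaw=[0,0,0,0],
  fingers=[-1,-1,-1,-1],
)

```text
time_s: 36.88
tcp_pos: [0.5496, 0.2431, 0.1887]
orientation: [-1.823, -1.457, -1.0]
contact_force: [-1.8, -0.2, -3.6]
gripper_width: 0.0641
grasp_force: 30.0
```

Run:
```python
from geo import *
T=R.from_rotvec(o["orientation"]);c,t=at(T,o["tcp_pos"]);print(o["tcp_pos"],ctilt(T),c[::2].round(3).tolist(),o["contact_force"].round(1))
print((T.inv().apply([0,0,-1])).round(3))
```

```text
[0.54956666 0.24309248 0.18867345] 0.3897091231416932 [[0.537, 0.323, 0.033], [0.599, 0.307, 0.032], [0.51, 0.216, 0.033], [0.572, 0.2, 0.032]] [-1.8 -0.2 -3.6]
[-0.841 -0.006  0.541]
```

servo_tool(
  offset=[
    [-1.0,0,0.6],
    [-0.4,0,0.3],
    [-0.2,0,0.1],
    [0,0,0],
  ],
  yaw=[0,0,0,0],
  fingers=[-1,-1,-1,-1],
)

```text
time_s: 37.22
tcp_pos: [0.5514, 0.2427, 0.1751]
orientation: [-1.821, -1.462, -1.008]
contact_force: [0.1, 0.4, -1.8]
gripper_width: 0.0639
grasp_force: 30.0
```

servo_tool(
  offset=[
    [-0.3,0,0.2],
    [-0.2,0,0.1],
    [0,0,0],
  ],
  yaw=[0,0,0],
  fingers=[-1,-1,-1],
)

```text
time_s: 37.47
tcp_pos: [0.5517, 0.2426, 0.1694]
orientation: [-1.821, -1.461, -1.009]
contact_force: [1.4, -1.7, 3.5]
gripper_width: 0.064
grasp_force: 30.0
```

servo_tool(
  offset=[
    [0,0,0],
    [0,0,0],
    [0,0,0],
    [0,0,0],
    [0,0,0],
    [0,0,0],
    [0,0,-2],
    [0,0,-3],
    [0,0,-4],
    [0,0,-4],
    [0,0,-3],
    [0,0,0],
  ],
  yaw=[0,0,0,0,0,0,0,0,0,0,0,0],
  fingers=[1,1,1,1,1,1,1,1,1,1,1,1],
)

```text
time_s: 38.47
tcp_pos: [0.5209, 0.1076, 0.2572]
orientation: [-1.825, -1.463, -1.011]
contact_force: [0.7, 0.1, 0.7]
gripper_width: 0.0913
grasp_force: 0.0
```

Run:
```python
from h import *
o=readout.observe();print(o["tcp_pos"],o["gripper_width"],o["time_s"])
# carton top face and bowl
S=camera("scene");D=camera("side")
for c,t,b in((S,(300,150,360,215),(185,165,245,210)),(D,(170,190,245,255),(270,155,335,210))):
    h=hsv(c);m=cv2.inRange(h,(170,120,110),(180,255,255))|cv2.inRange(h,(0,120,110),(5,255,255));k=blob(m,t)
    P=np.array([plane(c,p[0],.197)[:2]*1000 for p in k],np.float32);print("top",cv2.minAreaRect(P),cv2.approxPolyDP(cv2.convexHull(k),2.5,True)[:,0].tolist())
    m=cv2.inRange(h,(95,60,30),(125,255,255));m=cv2.morphologyEx(m,cv2.MORPH_CLOSE,np.ones((5,5)));k=cv2.convexHull(blob(m,b));print("bowl",cv2.boundingRect(k),cv2.minEnclosingCircle(np.array([plane(c,p[0],.06)[:2] for p in k],np.float32)))
    x=np.array([.2490,.9685]);C=np.array([.5575,.2615]);tp=np.r_[C+x*(.0535+.077*np.sin(.95)),.137+.077*np.cos(.95)];u=proj(c,tp);xx,yy=u.astype(int)
    k=blob(cv2.inRange(h,(8,150,120),(26,255,255)),(xx-15,yy-15,xx+15,yy+15));M=cv2.moments(k);print("tab",u.round(1),M['m10']/M['m00'],M['m01']/M['m00'])
```

```text
[0.52093073 0.1076129  0.25721391] 0.09133024348153233 38.4667
top ((590.3958740234375, 256.8126525878906), (123.36990356445312, 136.30853271484375), 77.98978424072266) [[313, 172], [339, 181], [332, 206], [307, 197], [308, 182]]
bowl (194, 170, 39, 32) ((0.5424301028251648, -0.2012857347726822), 0.08842957764863968)
tab [352.  194.9] 350.859649122807 194.58596491228067
top ((556.1703491210938, 259.93963623046875), (112.96687316894531, 70.83779907226562), 76.11124420166016) [[229, 216], [231, 222], [206, 234], [196, 224], [220, 209]]
bowl (284, 167, 30, 31) ((0.534284234046936, -0.1984994262456894), 0.09088977426290512)
tab [182.3 239.2] 183.37916666666666 239.92708333333331
```

servo_tool(
  offset=[
    [0,0,-2],
    [0,0,-2],
    [0,0,0],
    [0,0,0],
    [0,0,0],
  ],
  yaw=[0,0,0,0,0],
  fingers=[1,1,1,1,1],
)

```text
time_s: 38.98
tcp_pos: [0.5121, 0.0799, 0.2758]
orientation: [-1.821, -1.461, -1.006]
contact_force: [-0.7, 0.5, 0.4]
gripper_width: 0.0911
grasp_force: 0.0
```

```bash
python3 -c "
from cell import workorder
print(workorder.close_job())"
```

```text
the job is handed in; nothing more can be done
None
```

I handed the job in at 39 s: the spout was folded out at its stop, camera pixels show six chocolates in the bowl (the wrist force was too noisy to confirm the carton is empty), the carton stands upright on the board with its spout now facing left, and the bowl has not moved; I did not re-measure the other items, and the hand-in gave no verdict.

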